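# Load a tube and feed it up to its locked length stop

### The arm

A 6-joint arm with a two-finger parallel gripper is mounted at the origin on the work surface. World frame = base frame: x ahead of the robot, y to its left, z up, the work surface at z = 0. Lengths are in m, angles in rad, forces in N, time in s.
With the tool pointing down it reaches from about 0.25 to 0.775 m from the base axis. Payload 4 kg.
Tool frame: the origin (TCP) lies on the centre line of the jaws, within the pads' length; the fingertips stand 8 mm ahead of it and the grasp point (between the pads) lies 11 mm behind it; z points along the fingers, y is the direction in which the jaws open and shut (so a half turn about z gives the same grasp; the last joint's range is limited). The gripper opens to 94 mm and grips with 3 to 60 N. Pads are 16 mm wide; open, the fingers measure 119 mm over their backs; the gripper's body (75 mm by 177 mm) begins 78 mm behind the grasp point.
Start: joints at [1.046, 0.087, 1.371, -0, 1.684, -0.103], TCP at [0.225, 0.502, 0.214] pointing down, gripper open.
Joint ranges: [-3.1, 3.1], [-0.76, 2.03], [0.27, 2.55], [-1.08, 4.22], [0.17, 2.65], [-2.57, 2.57]. Speed limits (rad/s): [2.79, 2.79, 3.14, 3.14, 3.14, 3.14].

### API

Orientations are given as [roll, pitch, yaw] about the fixed x, y, z axes, in that order (R = Rz(yaw) Ry(pitch) Rx(roll)).
In Python, from bench import robot, cams, close_job gives the robot as it stands.
- The arm moves only by the tool arm_command, never from a script. Its argument "plan" is one flat list of numbers, 7 for each row, row after row: the shift along the tool's x, y, z in cm, then the turn, a rotation vector about the tool's x, y, z in degrees, then the closure, from 0 (fully open) to 1 (shut). A call has 1 to 8 rows; each row shifts and turns the commanded pose from where the row before left it, along the tool's axes as they then stand; what a row does not reach is not made up. A row lasts 1/8 s, in which the tool goes at most 62.5 mm and 10.7 degrees, less where a joint would pass 70% of its speed; a pose out of reach is approached as far as the arm can. A call with a gripper value outside its range is refused whole. The fingers move at their own pace and stop on an object; the grip force is fixed at half the most. Time passes only in rows, so rows that do not move let the fingers close. It gives the time, the measured TCP pose, the force and the opening at its end, in the units of the state.
- robot.get_obs(): the state, without advancing time (a new reading comes with each control period).
- cams.snapshot(name): name is "scene" or "top" or "wrist"; returns a dict with "pixels" (400x640x3 uint8, red, green, blue), "fov_y" (degrees; the focal length in pixels is half the picture's height over the tangent of half this angle, whatever the lens; pixels are square), "cx", "cy" (the principal point, pixels), "camera_from_world" (4x4, takes a point from world to camera coordinates); the wrist camera has in their place "tool_from_camera" (4x4, takes a point from camera to tool coordinates, whose origin is the TCP and whose axes are the flange's). Camera axes: x right, y up, looking along -z (the intrinsics and any distortion apply to the point x, -y, -z); pixel columns grow to the right and rows downward; lengths in m; the calibration is good to about 2 mm. A picture is of the moment at which its call begins: read the wrist's pose just before it. There is no depth.
- close_job(): hands the job in, once; it reports no verdict.
The state is a dict: "time": time; "joint_positions": joint angles; "qvel": joint speeds; "joint_torque": joint torques, N m; "tool_pos": TCP position; "ee_rot": TCP orientation; "wrist_force": force on the tool from outside, world axes, zero at the start; "wrist_torque": the same for the moment, N m; "width": finger opening in m.
Only numpy, scipy, OpenCV 4.12 (cv2) and the standard library are available. Lean on these libraries where they do the work, as an engineer would, in place of code of your own. Each camera call takes 0.05 s, during which the arm holds its last target.

### The job

Take the blue tube out of the rack, lay it flat on its broad side on the green rubber mat and let go; then take it again by its long narrow sides and lay it flat in the feed channel, short of the blue stop and close to the yellow feed lever. Flip the stop's orange-tipped cam lever down to lock the stop, then swing the red-handled feed lever until the tube is firmly against the stop, hold it there a moment, and let the lever spring all the way back. Do not drop the tube, do not shift the stop, and leave the red tube and the tools lying about where they are.

Things in the scene. Friction and masses are not known exactly. Their poses are not given: they have to be found in the camera images.
- tube: Blue closed rectangular tube with black end caps, 160 mm long, 60 x 30 mm section, 0.45 to 0.8 kg. Origin at its centre; its y axis runs along the 160 mm, z along the 60 mm, x along the 30 mm. It starts on edge in the rack (z up, 60 mm tall, underside 8 mm above the table) with its z axis up. Lying flat its x axis is vertical, up or down. On edge it tips over once leaned about 27 degrees.
- tube_red: Red tube, same shape and axes, in the other slot of the rack, its centre 100 mm from the blue one's. Stays there.
- rack: Grey rack for two tubes, base 190 (x) x 150 (y) x 8 mm, origin under its centre. The tubes lie along its y, at x = -50 and +50 mm, between pairs of small prongs (at y = -60 and +60 mm, 14 mm wide, tops 34 mm above the table, 2.5 mm play each side); between the prongs the sides of the tubes are free. Which tube is in which slot varies, and rack and mat may have changed places.
- mat_top (a point): Centre of the top of the green rubber mat, 200 (x) x 180 (y) mm, 6 mm thick, fixed to the table; the x and y axes run along its sides.
- fixture: Feed fixture, fixed: aluminium base 140 (x) x 340 (y) mm, 10 mm thick, origin at the table under the middle of its channel, channel along y and feed towards +y. The channel floor is the base's top (10 mm above the table); steel guides 64 mm apart, 8 mm high, 12 mm wide, run along both sides from y = -80 to +95 mm. A tube lying in the channel has its top 40 mm above the table and stands 22 mm above the guides. Its y axis is the channel's direction.
- load (a point): Point on the channel floor under the middle of a well-loaded tube: 8 mm to the lever side of the fixture's origin; a tube centred here has 26 mm to go to the stop and 14 mm free to the lever's nose at rest. Axes as the fixture's.
- feed_pivot (a point): Vertical pivot axis of the feed lever, 50 mm above the table, at x = 62, y = -105 mm of the fixture.
- feed_lever (a joint): Angle of the feed lever, rad: 0 at rest, growing to 0.8 at its own end as the handle swings (clockwise from above) in the feed direction. A spring drives it back: about 2.3 N at the handle at rest and 5.3 N at 0.65 (plus 1 to 3 N for the sliding tube); 15 to 20 N at the handle is firm. Its black round nose pushes the tube's end; with the tube firmly against the locked stop it stands at about 0.65 and can go no farther.
- lever_grip (a point): On the axis of the lever's upright red handle, 70 mm above the table. The handle is 20 mm thick, from 26 to 84 mm above the table, 175 mm from the pivot; the yellow arm (14 mm wide, 22 to 34 mm above the table) crosses the channel on its way from the pivot. At rest the arm leans back by 0.4 rad from the fixture's -x direction.
- stop_face (a point): Middle of the face of the blue sliding stop that the tube meets, 25 mm above the table; it looks to -y of the fixture and stands 98 mm from its origin. The stop is a block 70 (x) x 40 (y) mm, 42 mm high over the table, with a 70 mm high lug.
- stop (a joint): Position of the sliding stop on its rail, m: 0 where it must stay, growing to 0.03 as it is pushed along +y. Unlocked it gives way at about 2 N; with the cam lever down it is held.
- cam (a joint): Angle of the stop's cam lever, rad: 0 upright (open), 1.5 lying over towards the fixture's -x (locked). It moves with about 2 N at its tip and stays where it is left.
- cam_knob (a point): Centre of the orange ball (26 mm) at the tip of the cam lever, a 14 mm rod. Its hinge axis runs along the fixture's y, 80 mm from the ball and 52 mm above the table, at x = -52, y = 118 mm of the fixture; so upright the ball is 132 mm up, locked it is about 58 mm up.
- hammer: Hammer lying at the far side of the work area; origin in its underside. Leave alone.
- brush: Brush lying on the left near the robot; origin in its underside. Leave alone.
- square: Red magnetic square, 100 mm, 20 mm high, at the far side; origin in its underside. Leave alone.
- angle_stop: Dark steel angle stop, 140 mm tall, at the far side; origin in its underside. Leave alone.
- spray: White can, 170 mm tall, on the left; origin in its underside. Leave alone.
- clamp: Yellow bar clamp, 220 mm, lying at the right side; origin in its underside. Leave alone.
- bolt_pin: Steel pin, 40 mm across and 45 mm tall, standing near the robot; origin in its underside. Leave alone.
There are look-alikes about, which are no part of the job. Leave any purple or turquoise look-alike of the tube alone.

How it is judged:
By the outcome, as a careful person would: the job done as asked, in the order asked, and still so for the second after the job is handed in, with the robot touching nothing.
It also fails if it takes over 72 s, if anything falls off the work surface, if the arm or the gripper's body presses on something with over 40 N, if the wrist force passes 120 N, or if a joint passes its speed limit or range.

## Working session

There is one attempt and no reset: what is moved stays moved. The work goes in short steps, Python scripts to look and compute and a tool call to move; the robot and the scene stay as the last step left them, time stands still between calls to the robot, and variables do not carry over. Pictures are saved under pics/ and viewed, and the job is handed in when it is done.

Besides the shell and the picture viewer there is one more tool, called after "Call:" by a JSON object that holds its "op" and its "data", one argument or row to a line. arm_command: Moves the arm, as the interface text tells. Its arguments: {"type":"object","properties":{"plan":{"type":"array","items":{"type":"number"}}},"required":["plan"]}

```bash
mkdir -p pics; ls
cat > h.py <<'E'
import numpy as np, cv2
from bench import robot, cams
def snap(n,f=None):
    s=cams.snapshot(n); 
    if f: cv2.imwrite('pics/'+f,cv2.cvtColor(s['pixels'],cv2.COLOR_RGB2BGR))
    return s
E
python3 - <<'E'
from h import *
print(robot.get_obs())
for n in ['scene','top','wrist']:
    s=snap(n,n+'0.png'); print({k:v for k,v in s.items() if k!='pixels'})
E
```

```text
pics
{'time': 0.0, 'joint_positions': array([ 1.04587999e+00,  8.79252934e-02,  1.37217903e+00, -2.53160034e-05,
        1.68355400e+00, -1.03090997e-01]), 'qvel': array([-0.00095146, -0.00066903, -0.00067046,  0.00179762, -0.00037613,
       -0.000238  ]), 'joint_torque': array([ 3.66790746e-04, -3.40196264e+01, -3.02421319e+01,  7.18330918e-02,
        3.32254416e-02, -1.48229483e-04]), 'tool_pos': array([0.22494366, 0.5013562 , 0.21235852]), 'ee_rot': array([-3.13953536e+00, -1.87547013e-04,  2.71976430e+00]), 'wrist_force': array([ 0.50056958,  0.54329016, -0.10364545]), 'wrist_torque': array([-0.00615781,  0.05006895, -0.00666062]), 'width': 0.09430244589822667}
{'fov_y': 49.42742271541071, 'cx': 318.330635896334, 'cy': 195.82182286577856, 'camera_from_world': array([[ 0.78690271,  0.6168859 , -0.01535956, -0.39687554],
       [-0.50353661,  0.65630394,  0.56188613,  0.18001244],
       [ 0.35670017, -0.43441561,  0.82707198, -1.63180281],
       [ 0.        ,  0.        ,  0.        ,  1.        ]])}
{'fov_y': 56.1328995154608, 'cx': 315.8343471836731, 'cy': 194.71195971115907, 'camera_from_world': array([[-0.01410259, -0.99959726,  0.0246257 , -0.00610128],
       [ 0.99868924, -0.01286934,  0.04953962, -0.51044311],
       [-0.04920276,  0.02529206,  0.99846853, -1.43842495],
       [ 0.        ,  0.        ,  0.        ,  1.        ]])}
{'fov_y': 65.14069940356049, 'cx': 323.51746646815445, 'cy': 197.75549789117014, 'tool_from_camera': array([[-3.96987703e-05,  9.65043403e-01,  2.62090114e-01,
         7.55906916e-02],
       [ 9.99999703e-01, -1.63322042e-04,  7.52838842e-04,
         1.25438445e-03],
       [ 7.69327251e-04,  2.62090066e-01, -9.65043111e-01,
        -1.71364312e-01],
       [ 0.00000000e+00,  0.00000000e+00,  0.00000000e+00,
         1.00000000e+00]])}
```

View pics/scene0.png

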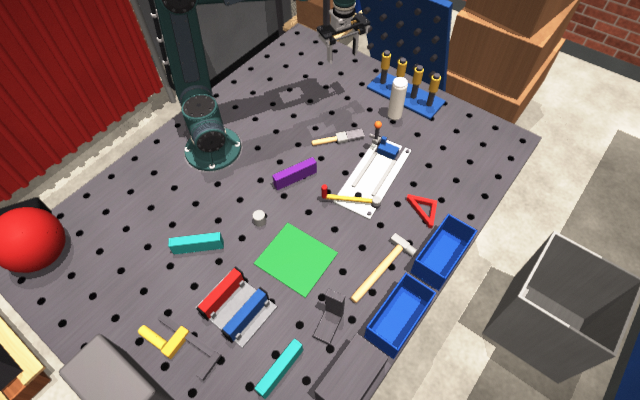

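View pics/top0.png

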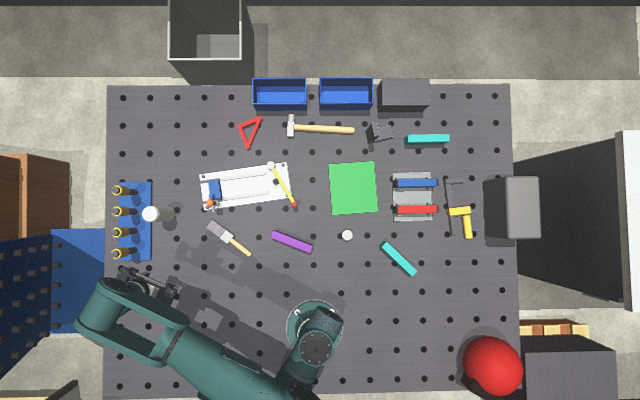

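View pics/wrist0.png

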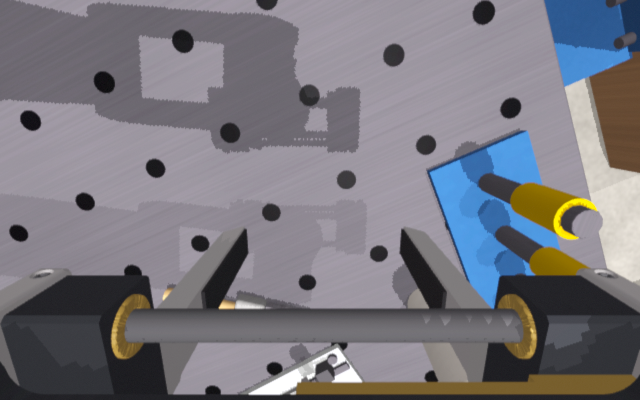

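Top view: the blue tube is in the rack at (417,183) and the red one at (417,209). The mat is at (353,188), the fixture at (245,187) with its stop at about (214,190), and the red handle at about (294,204). The blue tube candidates are (417,183) in the rack, the purple one (292,241), the turquoise ones (428,138) and (398,258), and the blue bins. Only (417,183) is blue, tube-sized and in the rack.

```bash
cat >> h.py <<'E'
def ray(s,px):
    """world origin+dir"""
    f=200/np.tan(np.radians(s['fov_y'])/2); px=np.atleast_2d(px)
    d=np.c_[(px[:,0]-s['cx'])/f,-(px[:,1]-s['cy'])/f,-np.ones(len(px))]
    T=np.linalg.inv(s['W'] if 'W' in s else s['camera_from_world'])
    return T[:3,3],d@T[:3,:3].T
def onplane(s,px,z):
    o,d=ray(s,px); return o+d*((z-o[2])/d[:,2])[:,None]
def proj(s,P):
    f=200/np.tan(np.radians(s['fov_y'])/2); P=np.atleast_2d(P)
    T=s['W'] if 'W' in s else s['camera_from_world']
    c=P@T[:3,:3].T+T[:3,3]
    return np.c_[s['cx']+f*c[:,0]/-c[:,2], s['cy']-f*c[:,1]/-c[:,2]]
def wristsnap(f=None):
    from scipy.spatial.transform import Rotation as R
    o=robot.get_obs(); s=snap('wrist',f)
    M=np.eye(4); M[:3,:3]=R.from_euler('xyz',o['ee_rot']).as_matrix(); M[:3,3]=o['tool_pos']
    s['W']=np.linalg.inv(M@s['tool_from_camera']); s['obs']=o
    return s
def two(s1,p1,s2,p2):
    o1,d1=ray(s1,p1);o2,d2=ray(s2,p2);d1=d1[0];d2=d2[0]
    t=np.linalg.lstsq(np.c_[d1,-d2],o2-o1,rcond=None)[0]
    a=o1+t[0]*d1;b=o2+t[1]*d2
    return (a+b)/2,np.linalg.norm(a-b)
def blobs(s,lo,hi,roi=None,amin=15):
    hsv=cv2.cvtColor(s['pixels'],cv2.COLOR_RGB2HSV)
    m=cv2.inRange(hsv,np.array(lo),np.array(hi))
    if roi:
        k=np.zeros_like(m);x0,y0,x1,y1=roi;k[y0:y1,x0:x1]=1;m=m*k
    c,_=cv2.findContours(m,cv2.RETR_EXTERNAL,cv2.CHAIN_APPROX_NONE)
    return sorted([q for q in c if cv2.contourArea(q)>=amin],key=cv2.contourArea,reverse=True)
E
python3 - <<'E'
from h import *
t=snap('top');sc=snap('scene')
def crop(s,x0,y0,x1,y1,k,f):
    cv2.imwrite('pics/'+f,cv2.resize(cv2.cvtColor(s['pixels'][y0:y1,x0:x1],cv2.COLOR_RGB2BGR),None,fx=k,fy=k,interpolation=cv2.INTER_CUBIC))
crop(t,190,150,310,225,6,'c_fix.png'); crop(t,320,150,450,230,6,'c_rack.png')
crop(sc,310,110,430,225,5,'s_fix.png'); crop(sc,180,220,350,350,4,'s_rack.png')
for nm,lo,hi,roi,z in [('blue',(100,120,60),(120,255,255),(380,165,450,200),.068),('red',(0,150,80),(6,255,255),(380,195,450,225),.068),('mat',(50,120,80),(75,255,255),(320,150,390,225),.006)]:
    c=blobs(t,lo,hi,roi)[0]; 
    w=onplane(t,c[:,0,:].astype(float),z)[:,:2].astype(np.float32)
    (cx,cy),(a,b),an=cv2.minAreaRect(w); print(nm,cx,cy,a,b,an)
E
```

```text
blue 0.5485631227493286 -0.3920389413833618 0.14399823546409607 0.0263663399964571 89.32107543945312
red 0.45112019777297974 -0.38932082056999207 0.14337854087352753 0.02619040012359619 89.19669342041016
mat 0.5363474488258362 -0.15756899118423462 0.1962522566318512 0.17553745210170746 3.9492740631103516
```

View pics/c_fix.png

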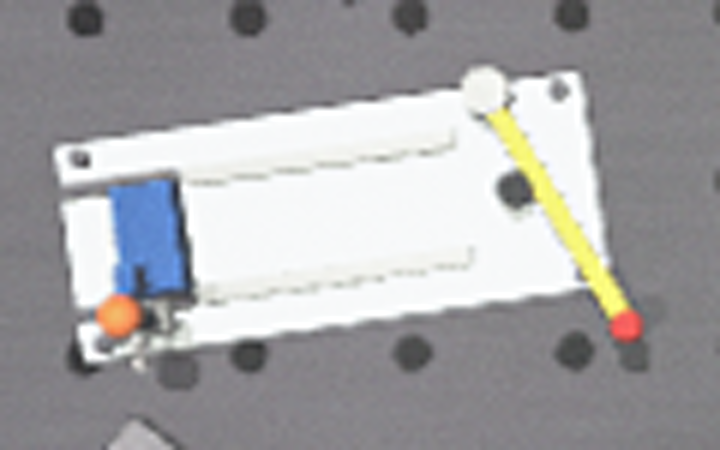

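View pics/c_rack.png

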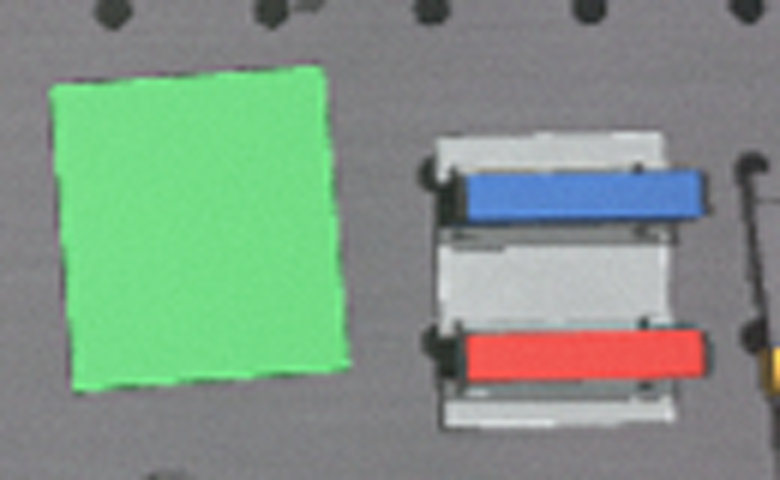

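View pics/s_fix.png

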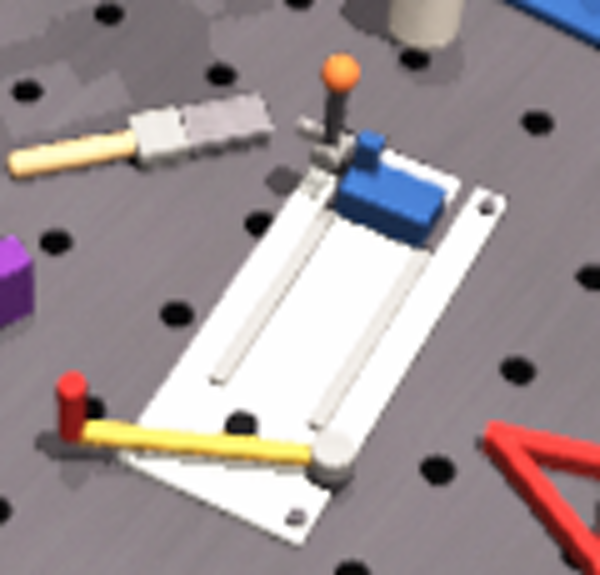

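View pics/s_rack.png

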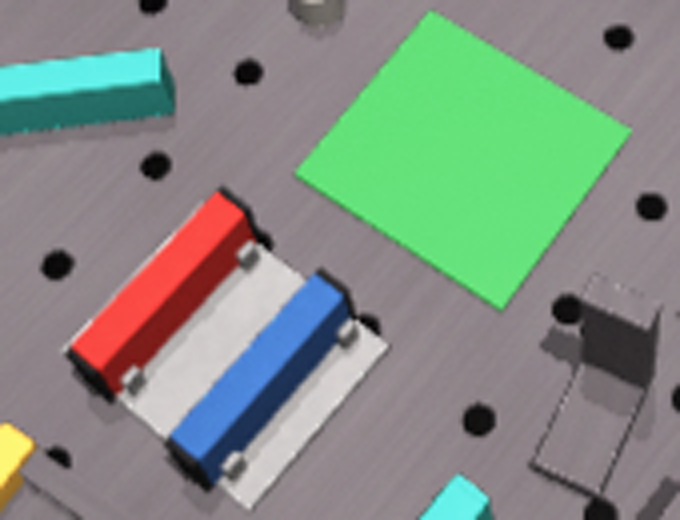

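Crops confirm it: the blue tube with black caps is in the rack's far (+x) slot, and the red one is in the near slot. In the fixture crop the stop and orange ball are at the left (+y), and the lever with its red handle is at the right. Next I measure the fixture.

Run:
```python
from h import *
t=snap('top');sc=snap('scene')
c=blobs(t,(0,0,205),(180,45,255),(190,155,305,220))
print([cv2.contourArea(q) for q in c[:4]])
p=np.vstack([q[:,0,:] for q in c if cv2.contourArea(q)>200]).astype(float)
w=onplane(t,p,.010)[:,:2].astype(np.float32)
print('base',cv2.minAreaRect(w), cv2.boxPoints(cv2.minAreaRect(w)))
def cen(s,lo,hi,roi):
    m=cv2.moments(blobs(s,lo,hi,roi,4)[0]); return m['m10']/m['m00'],m['m01']/m['m00']
ob=((8,150,150),(16,255,255)); rd=((0,150,90),(5,255,255))
a=cen(t,*ob,(195,190,225,215)); b=cen(sc,*ob,(365,115,390,140)); print('ball',a,b,two(t,a,sc,b), onplane(t,a,.132))
a=cen(t,*rd,(285,195,305,215)); print('handle',a,onplane(t,a,.084))
# fixture yaw guess from base
for nm,lo,hi,roi,z in [('stopblk',(105,120,60),(120,255,255),(200,170,230,205),.042)]:
    c=blobs(t,lo,hi,roi)[0]; w=onplane(t,c[:,0,:].astype(float),z)[:,:2].astype(np.float32); print(nm,cv2.minAreaRect(w))
# blue tube two-view check with top of tube in scene
c=blobs(sc,(100,120,100),(120,255,255),(215,285,275,345)); 
for nm,roi,col in [('pin',(335,225,360,245),((0,0,150),(180,60,255))),('brush',(200,215,260,260),((0,0,0),(1,1,1)))]:
    q=blobs(t,*col,roi,10)
    if q: m=cv2.moments(q[0]); a=(m['m10']/m['m00'],m['m01']/m['m00']); print(nm,a,onplane(t,a,.045))
for a,z in [((378,132),.14),((378,138),.0),((207,222),.02),((250,253),.02),((150,214),.17)]: print(a,onplane(t,a,z))
```

```text
[2265.0, 106.5]
base ((0.5547680854797363, 0.26099759340286255), (0.14970101416110992, 0.3386524021625519), 7.806572437286377) [[0.4576118  0.41858763]
 [0.50361073 0.08307378]
 [0.6519244  0.10340756]
 [0.60592544 0.4389214 ]]
ball (209.47154471544712, 202.30081300813006) (377.90804597701145, 124.0) (array([0.48285696, 0.36602525, 0.12934672]), np.float64(0.0006860718458011224)) [[0.48250621 0.36511517 0.132     ]]
handle (294.09090909090907, 203.86363636363637) [[0.47421694 0.06907916 0.084     ]]
stopblk ((0.5342345833778381, 0.3704286217689514), (0.06796174496412277, 0.03939969837665558), 7.048013687133789)
pin (346.98257080610017, 234.66884531590412) [[ 0.35638705 -0.12751132  0.045     ]]
(378, 132) [[ 0.72551403 -0.23510914  0.14      ]]
(378, 138) [[ 0.7319584  -0.26199076  0.        ]]
(207, 222) [[0.41125843 0.40323262 0.02      ]]
(250, 253) [[0.29123106 0.24078563 0.02      ]]
(150, 214) [[0.44412581 0.55638739 0.17      ]]
```

```bash
cat > plan.py <<'E'
from h import *
from scipy.spatial.transform import Rotation as R
def down(yaw,tilt=0):
    # tilt (deg): rotate about world axis = tool x at that yaw
    return R.from_euler('z',yaw,degrees=True)*R.from_euler('x',180+tilt,degrees=True)
def cur():
    o=robot.get_obs(); return o['tool_pos'],R.from_euler('xyz',o['ee_rot'])
def plan(p1,r1,n,g,p0=None,r0=None):
    if p0 is None: p0,r0=cur()
    p1=np.array(p1,float); dv=(r0.inv()*r1).as_rotvec(degrees=True)
    for k in range(n):
        rk=r0*R.from_rotvec(dv*k/n,degrees=True)
        sh=rk.inv().apply((p1-p0)/n)*100
        print(', '.join(f'{v:.2f}' for v in [*sh,*(dv/n)])+f', {g},')
    return p1,r1
def st():
    o=robot.get_obs(); print('t',round(o['time'],2),'p',o['tool_pos'].round(4),'rpy',np.degrees(o['ee_rot']).round(2),'F',o['wrist_force'].round(1),'w',round(o['width'],4),'q',o['joint_positions'].round(2))
E
python3 -c "
from plan import *
plan([.55,.21,.40],down(97.5),8,0)"
```

```text
-5.20, -1.66, -2.33, -0.00, 0.00, 7.29, 0,
-5.37, -0.99, -2.33, -0.00, 0.00, 7.29, 0,
-5.45, -0.30, -2.33, -0.00, 0.00, 7.29, 0,
-5.44, 0.39, -2.33, -0.00, 0.00, 7.29, 0,
-5.35, 1.08, -2.33, -0.00, 0.00, 7.29, 0,
-5.17, 1.75, -2.33, -0.00, 0.00, 7.29, 0,
-4.91, 2.39, -2.33, -0.00, 0.00, 7.29, 0,
-4.56, 3.00, -2.33, -0.00, 0.00, 7.29, 0,
```

Call:
{"op": "arm_command", "data": {
  "plan": [-5.2, -1.7, -2.3, 0, 0, 7.3, 0, -5.4, -1, -2.3, 0, 0, 7.3, 0, -5.4, -0.3, -2.3, 0, 0, 7.3, 0, -5.4, 0.4, -2.3, 0, 0, 7.3, 0, -5.4, 1.1, -2.3, 0, 0, 7.3, 0, -5.2, 1.8, -2.3, 0, 0, 7.3, 0, -4.9, 2.4, -2.3, 0, 0, 7.3, 0, -4.6, 3, -2.3, 0, 0, 7.3, 0]
}}

```text
time: 1.35
tool_pos: [0.5517, 0.2081, 0.3984]
ee_rot: [3.141, -0.0, 1.696]
wrist_force: [0.6, 1.8, 0.5]
width: 0.0938
```

Call:
{"op": "arm_command", "data": {
  "plan": [0, 0, 0, 0, 0, 0, 0, 0, 0, 0, 0, 0, 0, 0]
}}

```text
time: 1.6
tool_pos: [0.5504, 0.2097, 0.397]
ee_rot: [-3.14, -0.0, 1.701]
wrist_force: [0.0, 0.1, 0.2]
width: 0.094
```

Run:
```python
from plan import *
st(); s=wristsnap('w1.png'); st()
import pickle; pickle.dump(s,open('w1.pkl','wb'))
```

```text
t 1.6 p [0.5504 0.2097 0.397 ] rpy [-1.7994e+02 -3.0000e-02  9.7470e+01] F [0.  0.1 0.2] w 0.094 q [0.27 0.22 0.85 0.   2.07 0.14]
t 1.65 p [0.5499 0.2102 0.397 ] rpy [-1.7994e+02 -2.0000e-02  9.7530e+01] F [ 0.1  0.9 -0.6] w 0.0938 q [0.27 0.22 0.85 0.   2.07 0.14]
```

View pics/w1.png

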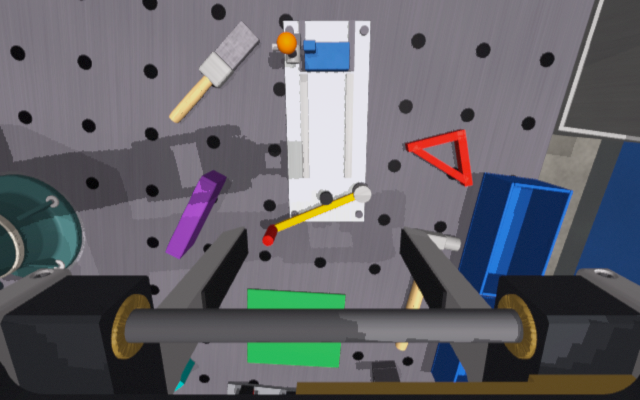

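The wrist picture shows the fixture's base corners at about (284,21), (370,21), (289,220) and (364,220). The ball is at (287,42), the stop at (326,56), the pivot at (362,193) and the handle at (268,236).

Run:
```python
from plan import *
import pickle; s=pickle.load(open('w1.pkl','rb')); t=snap('top')
for a in [(284,21),(370,21),(289,220),(364,220)]: print(onplane(s,a,.01)[0].round(4))
print('ball',onplane(s,(287,42),.132)[0].round(4), two(s,(287,42),t,(209.47,202.3)))
# guides: sample gradient rows
g=cv2.cvtColor(s['pixels'],cv2.COLOR_RGB2GRAY)
cv2.imwrite('pics/w1c.png',cv2.resize(cv2.cvtColor(s['pixels'][10:250,255:385],cv2.COLOR_RGB2BGR),None,fx=4.5,fy=2.5,interpolation=cv2.INTER_CUBIC) if 0 else cv2.resize(cv2.cvtColor(s['pixels'][5:135,270:390],cv2.COLOR_RGB2BGR),None,fx=4.6,fy=4.6,interpolation=cv2.INTER_CUBIC))
cv2.imwrite('pics/w1d.png',cv2.resize(cv2.cvtColor(s['pixels'][120:250,255:385],cv2.COLOR_RGB2BGR),None,fx=4.6,fy=4.6,interpolation=cv2.INTER_CUBIC))
print(g[140,285:375]); print(g[100,285:375])
```

```text
[0.4598 0.4184 0.01  ]
[0.5964 0.4363 0.01  ]
[0.5019 0.0841 0.01  ]
[0.642  0.1025 0.01  ]
ball [0.4838 0.366  0.132 ] (array([0.48272551, 0.36742501, 0.12358937]), np.float64(0.0003056544024127282))
[119 115 192 208 226 228 228 228 228 227 212 211 227 228 228 226 206 207
 210 214 217 218 213 202 227 230 231 231 230 231 230 231 230 231 231 231
 231 231 231 231 231 231 231 231 231 231 231 230 231 230 231 231 231 230
 231 231 231 229 211 196 187 210 214 219 221 220 220 227 230 231 231 231
 231 231 231 230 231 230 230 231 228 207 144 129 126 126 128 126 125 126]
[144 224 230 230 230 231 230 231 231 230 230 230 230 230 226 206 211 211
 213 215 217 217 216 208 227 231 230 230 230 230 231 230 231 230 230 230
 231 230 230 230 230 230 230 231 230 230 230 230 230 230 230 230 230 230
 230 230 231 230 230 220 186 212 214 216 218 220 220 221 227 230 230 230
 230 230 230 230 230 230 230 230 230 230 225 152 128 127 126 124 126 127]
```

View pics/w1c.png

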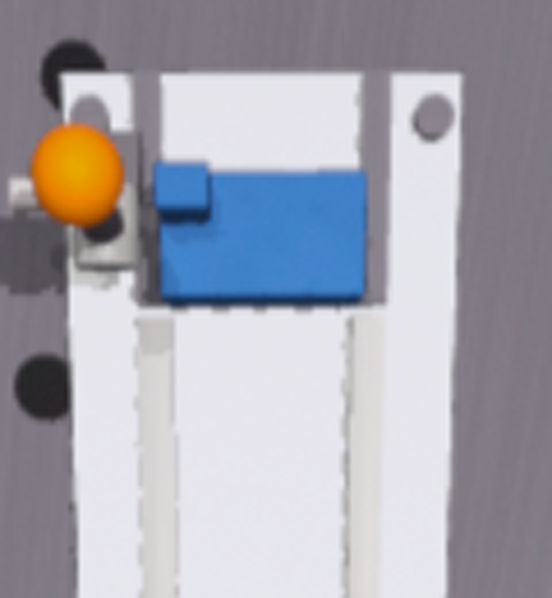

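View pics/w1d.png

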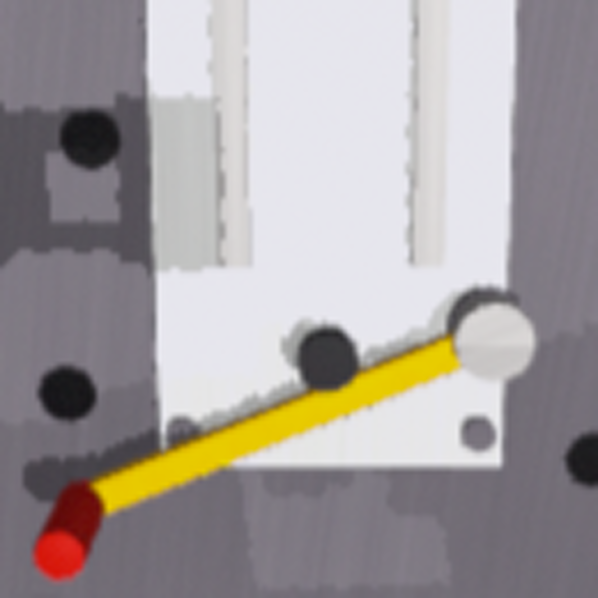

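Run:
```python
from plan import *
import pickle; s=pickle.load(open('w1.pkl','rb')); t=snap('top')
ph=np.radians(7.5); u=np.array([np.cos(ph),np.sin(ph)]); v=np.array([-np.sin(ph),np.cos(ph)])
O=np.array([.55,.256])
f=lambda a,z:((lambda w:print(a,z,w.round(4),'fix',((w[:2]-O)@u*1e3).round(1),((w[:2]-O)@v*1e3).round(1)))(onplane(s,a,z)[0]))
print('inner edges'); f((307.9,140),.018);f((345.8,140),.018);f((307.9,100),.018);f((345.5,100),.018)
print('outer edges'); f((300.8,140),.018);f((352,140),.018)
print('guide ends lo'); f((306,120+266/4.6),.018); f((348,120+266/4.6),.018)
print('guide ends hi'); f((303,5+318/4.6),.018);f((349,5+318/4.6),.018)
print('stop block top edge'); f((327,5+292/4.6),.042); f((327,5+303/4.6),.010); 
print('stop sides'); f((270+160/4.6,60),.042); f((270+364/4.6,60),.042)
print('pivot'); f((255+492/4.6,120+342/4.6),.056)
print('nose');f((255+329/4.6,120+358/4.6),.034)
print('handle');f((255+60/4.6,120+555/4.6),.084)
```

```text
inner edges
(307.9, 140) 0.018 [0.5201 0.2372 0.018 ] fix -32.1 -14.8
(345.8, 140) 0.018 [0.5853 0.2457 0.018 ] fix 33.6 -14.8
(307.9, 100) 0.018 [0.5124 0.303  0.018 ] fix -31.2 51.5
(345.5, 100) 0.018 [0.5749 0.3112 0.018 ] fix 31.9 51.5
outer edges
(300.8, 140) 0.018 [0.5079 0.2356 0.018 ] fix -44.4 -14.8
(352, 140) 0.018 [0.596  0.2471 0.018 ] fix 44.4 -14.8
guide ends lo
(306, 177.82608695652175) 0.018 [0.5246 0.1703 0.018 ] fix -36.4 -81.6
(348, 177.82608695652175) 0.018 [0.5991 0.1801 0.018 ] fix 38.8 -81.6
guide ends hi
(303, 74.1304347826087) 0.018 [0.4996 0.3423 0.018 ] fix -38.7 92.2
(349, 74.1304347826087) 0.018 [0.5746 0.3522 0.018 ] fix 37.0 92.1
stop block top edge
(327, 68.47826086956522) 0.042 [0.5378 0.353  0.042 ] fix 0.5 97.8
(327, 70.86956521739131) 0.01 [0.538  0.3534 0.01  ] fix 0.8 98.1
stop sides
(304.7826086956522, 60) 0.042 [0.5019 0.3607 0.042 ] fix -34.1 110.1
(349.1304347826087, 60) 0.042 [0.5703 0.3696 0.042 ] fix 34.9 110.0
pivot
(361.95652173913044, 194.34782608695653) 0.056 [0.6228 0.1624 0.056 ] fix 60.0 -102.3
nose
(326.52173913043475, 197.82608695652175) 0.034 [0.5652 0.1426 0.034 ] fix 0.3 -114.4
handle
(268.04347826086956, 240.6521739130435) 0.084 [0.4762 0.0701 0.084 ] fix -97.4 -174.7
```

Fixture: origin (0.5505, 0.2557), yaw 7.5°. The guides, stop, pivot and handle all match the given sizes to about 2 mm. Next I go over the rack.

```bash
python3 -c "
from plan import *
plan([.548,-.43,.23],down(90),14,0)"
```

```text
-4.53, -0.61, 1.19, -0.00, -0.00, 0.54, 0,
-4.54, -0.57, 1.19, -0.00, -0.00, 0.54, 0,
-4.55, -0.53, 1.19, -0.00, -0.00, 0.54, 0,
-4.55, -0.48, 1.19, -0.00, -0.00, 0.54, 0,
-4.55, -0.44, 1.19, -0.00, -0.00, 0.54, 0,
-4.56, -0.40, 1.19, -0.00, -0.00, 0.54, 0,
-4.56, -0.36, 1.19, -0.00, -0.00, 0.54, 0,
-4.57, -0.31, 1.19, -0.00, -0.00, 0.54, 0,
-4.57, -0.27, 1.19, -0.00, -0.00, 0.54, 0,
-4.57, -0.23, 1.19, -0.00, -0.00, 0.54, 0,
-4.57, -0.18, 1.19, -0.00, -0.00, 0.54, 0,
-4.57, -0.14, 1.19, -0.00, -0.00, 0.54, 0,
-4.57, -0.10, 1.19, -0.00, -0.00, 0.54, 0,
-4.58, -0.05, 1.19, -0.00, -0.00, 0.54, 0,
```

Call:
{"op": "arm_command", "data": {
  "plan": [-4.53, -0.6, 1.2, 0, 0, 0.54, 0, -4.54, -0.57, 1.2, 0, 0, 0.54, 0, -4.55, -0.53, 1.2, 0, 0, 0.54, 0, -4.55, -0.48, 1.2, 0, 0, 0.54, 0, -4.55, -0.44, 1.2, 0, 0, 0.54, 0, -4.56, -0.4, 1.2, 0, 0, 0.54, 0, -4.56, -0.36, 1.2, 0, 0, 0.54, 0]
}}

```text
time: 2.62
tool_pos: [0.5486, -0.1106, 0.3131]
ee_rot: [3.141, -0.0, 1.637]
wrist_force: [0.7, -0.4, -0.3]
width: 0.0938
```

Call:
{"op": "arm_command", "data": {
  "plan": [-4.57, -0.31, 1.2, 0, 0, 0.54, 0, -4.57, -0.27, 1.2, 0, 0, 0.54, 0, -4.57, -0.23, 1.2, 0, 0, 0.54, 0, -4.57, -0.18, 1.2, 0, 0, 0.54, 0, -4.57, -0.14, 1.2, 0, 0, 0.54, 0, -4.57, -0.1, 1.2, 0, 0, 0.54, 0, -4.58, -0.05, 1.2, 0, 0, 0.54, 0, 0, 0, 0, 0, 0, 0, 0]
}}

```text
time: 3.62
tool_pos: [0.5468, -0.4321, 0.2259]
ee_rot: [-3.138, -0.003, 1.567]
wrist_force: [0.5, 0.3, -0.4]
width: 0.0939
```

Run:
```python
from plan import *
st(); s=wristsnap('w2.png')
import pickle; pickle.dump(s,open('w2.pkl','wb'))
for nm,lo,hi in [('blue',(100,120,120),(120,255,255))]:
  for c in blobs(s,lo,hi)[:3]:
    print(cv2.boundingRect(c))
```

```text
t 3.62 p [ 0.5468 -0.4321  0.2259] rpy [-179.77   -0.18   89.77] F [ 0.5  0.3 -0.4] w 0.0939 q [-0.75  0.43  0.93 -0.    1.79 -0.75]
(312, 75, 29, 142)
(635, 266, 5, 19)
```

View pics/w2.png

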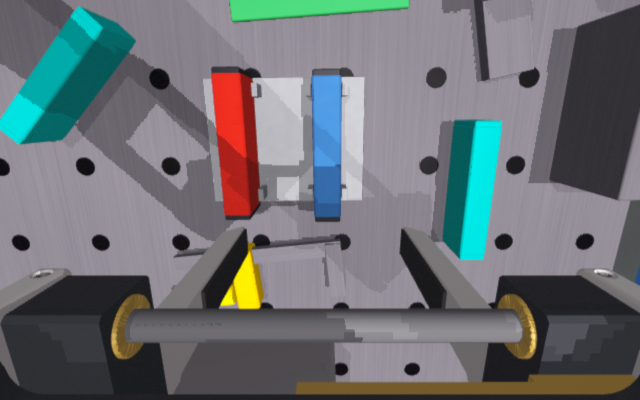

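Run:
```python
from plan import *
import pickle; s=pickle.load(open('w2.pkl','rb'))
img=s['pixels']
cv2.imwrite('pics/w2c.png',cv2.resize(cv2.cvtColor(img[55:235,200:370],cv2.COLOR_RGB2BGR),None,fx=3.3,fy=3.3,interpolation=cv2.INTER_CUBIC))
hsv=cv2.cvtColor(img,cv2.COLOR_RGB2HSV);m=cv2.inRange(hsv,(100,90,40),(122,255,255))
L=[]
for r in range(78,215,8):
    c=np.where(m[r,290:360])[0]+290
    a=onplane(s,(c.min()-.0,r+.5),.068)[0]; b=onplane(s,(c.max()+1.,r+.5),.068)[0]
    L.append([*((a+b)/2)[:2],b[0]-a[0]])
    print(r,c.min(),c.max(),a.round(4)[:2],b.round(4)[:2], img[r,(c.min()+c.max())//2])
L=np.array(L);k=np.polyfit(L[:,1],L[:,0],1);print('dx/dy',k, np.degrees(np.arctan(k[0])))
for r in (68,75,216,220): print(r,onplane(s,(327,r),.068)[0].round(4))
```

```text
78 312 340 [ 0.5362 -0.322 ] [ 0.5648 -0.3221] [ 81 158 231]
86 311 341 [ 0.5351 -0.3295] [ 0.5659 -0.3296] [ 82 156 228]
94 312 341 [ 0.536 -0.337] [ 0.566  -0.3372] [ 82 159 231]
102 312 340 [ 0.5359 -0.3447] [ 0.5651 -0.3448] [ 80 157 229]
110 312 340 [ 0.5357 -0.3525] [ 0.5651 -0.3526] [ 81 156 229]
118 312 340 [ 0.5356 -0.3603] [ 0.5652 -0.3605] [ 80 156 229]
126 313 340 [ 0.5366 -0.3683] [ 0.5653 -0.3684] [ 79 157 229]
134 313 340 [ 0.5365 -0.3764] [ 0.5654 -0.3765] [ 69 141 211]
142 313 340 [ 0.5363 -0.3846] [ 0.5655 -0.3847] [ 70 142 212]
150 313 340 [ 0.5362 -0.3928] [ 0.5656 -0.3929] [ 71 141 213]
158 313 340 [ 0.5361 -0.4012] [ 0.5657 -0.4013] [ 80 155 228]
166 313 340 [ 0.536  -0.4097] [ 0.5657 -0.4098] [ 63 126 195]
174 314 340 [ 0.537  -0.4184] [ 0.5658 -0.4185] [ 55 109 171]
182 314 340 [ 0.5369 -0.4271] [ 0.5659 -0.4272] [ 53 108 171]
190 314 340 [ 0.5368 -0.436 ] [ 0.566 -0.436] [ 53 108 170]
198 314 340 [ 0.5367 -0.4449] [ 0.5661 -0.445 ] [ 54 108 169]
206 314 340 [ 0.5366 -0.454 ] [ 0.5662 -0.4541] [ 44  88 144]
214 314 340 [ 0.5364 -0.4633] [ 0.5663 -0.4633] [ 45  88 145]
dx/dy [-0.00736039  0.54807573] -0.42171189541945475
68 [ 0.551  -0.3124  0.068 ]
75 [ 0.551  -0.3188  0.068 ]
216 [ 0.5508 -0.465   0.068 ]
220 [ 0.5508 -0.4697  0.068 ]
```

View pics/w2c.png

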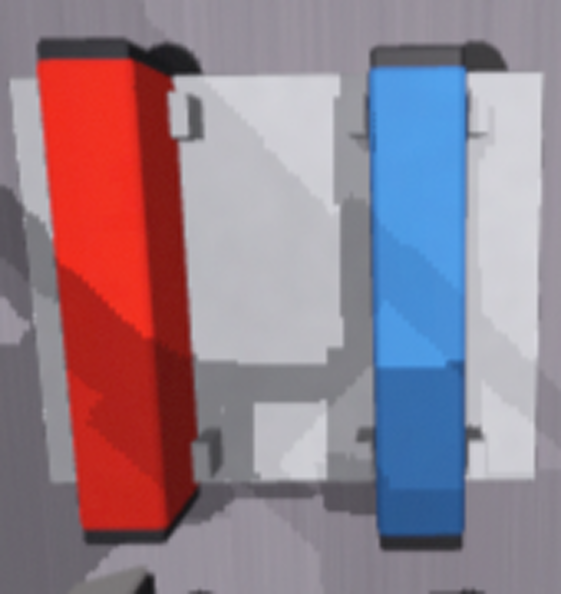

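Tube axis at x = 0.551, centre y = -0.391, yaw about 90.3°. Descending.

```bash
python3 -c "
from plan import *
plan([.551,-.391,.085],down(90.3),5,0)"
```

```text
0.78, 0.07, 2.85, -0.03, -0.03, -0.08, 0,
0.78, 0.07, 2.85, -0.03, -0.03, -0.08, 0,
0.78, 0.07, 2.85, -0.03, -0.03, -0.08, 0,
0.79, 0.07, 2.85, -0.03, -0.03, -0.08, 0,
0.79, 0.07, 2.85, -0.03, -0.03, -0.08, 0,
```

Call:
{"op": "arm_command", "data": {
  "plan": [0.8, 0.1, 2.8, -0.03, -0.03, -0.1, 0.3, 0.8, 0.1, 2.8, -0.03, -0.03, -0.1, 0.3, 0.8, 0.1, 2.8, -0.03, -0.03, -0.1, 0.3, 0.8, 0.1, 2.8, -0.03, -0.03, -0.1, 0.3, 0.9, 0, 2.8, 0, 0, -0.1, 0.3, 0, 0, 0, 0, 0, 0, 0.3]
}}

```text
time: 4.42
tool_pos: [0.5514, -0.3863, 0.0876]
ee_rot: [-3.14, -0.002, 1.581]
wrist_force: [0.2, 0.4, -0.3]
width: 0.0654
```

```bash
python3 -c "
from plan import *
st();plan([.551,-.391,.046],down(90.3),2,.3)"
```

```text
t 4.42 p [ 0.5514 -0.3863  0.0876] rpy [-1.7992e+02 -9.0000e-02  9.0580e+01] F [ 0.2  0.4 -0.3] w 0.0654 q [-0.7   0.41  1.23  0.    1.51 -0.71]
-0.24, -0.02, 2.08, -0.04, -0.05, 0.14, 0.3,
-0.24, -0.02, 2.08, -0.04, -0.05, 0.14, 0.3,
```

Call:
{"op": "arm_command", "data": {
  "plan": [-0.2, 0, 2, 0, 0, 0.1, 0.3, -0.2, 0, 2.1, 0, 0, 0.1, 0.3, 0, 0, 0, 0, 0, 0, 0.3, 0, 0, 0, 0, 0, 0, 0.3]
}}

```text
time: 4.92
tool_pos: [0.552, -0.3947, 0.0484]
ee_rot: [3.139, 0.002, 1.573]
wrist_force: [-0.6, -0.5, -0.0]
width: 0.0656
```

```bash
python3 -c "
from plan import *
st();wristsnap('w3.png')"
```

```text
t 4.92 p [ 0.552  -0.3947  0.0484] rpy [1.7988e+02 1.1000e-01 9.0150e+01] F [-0.6 -0.5 -0. ] w 0.0656 q [-0.7   0.45  1.26 -0.    1.43 -0.71]
```

View pics/w3.png

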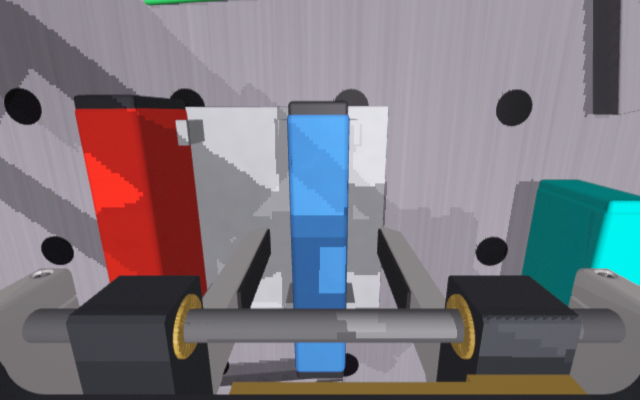

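The tube (columns 290–349) sits between the fingers (270, 378). Closing.

Call:
{"op": "arm_command", "data": {
  "plan": [0.2, 0, 0, 0, 0, 0, 1, 0, 0, 0, 0, 0, 0, 1, 0, 0, 0, 0, 0, 0, 1, 0, 0, 0, 0, 0, 0, 1, 0, 0, 0, 0, 0, 0, 1]
}}

```text
time: 5.6
tool_pos: [0.5505, -0.3924, 0.0487]
ee_rot: [-3.141, 0.002, 1.573]
wrist_force: [-5.4, 1.0, 5.1]
width: 0.03
```

Call:
{"op": "arm_command", "data": {
  "plan": [0, 0, -0.5, 0, 0, 0, 1, 0, 0, -1.5, 0, 0, 0, 1, 0, 0, -2, 0, 0, 0, 1, 0, 0, -2, 0, 0, 0, 1, 0, 0, -2, 0, 0, 0, 1, 0, 0, 0, 0, 0, 0, 1]
}}

```text
time: 6.35
tool_pos: [0.5533, -0.3933, 0.1325]
ee_rot: [3.134, 0.006, 1.574]
wrist_force: [-0.1, 0.1, -4.9]
width: 0.0297
```

```bash
python3 -c "
from plan import *
st();wristsnap('w4.png');
snap('scene','sc4.png')"
```

```text
t 6.35 p [ 0.5533 -0.3933  0.1325] rpy [179.57   0.37  90.17] F [-0.1  0.1 -4.9] w 0.0297 q [-0.7   0.39  1.16 -0.    1.58 -0.7 ]
```

View pics/w4.png

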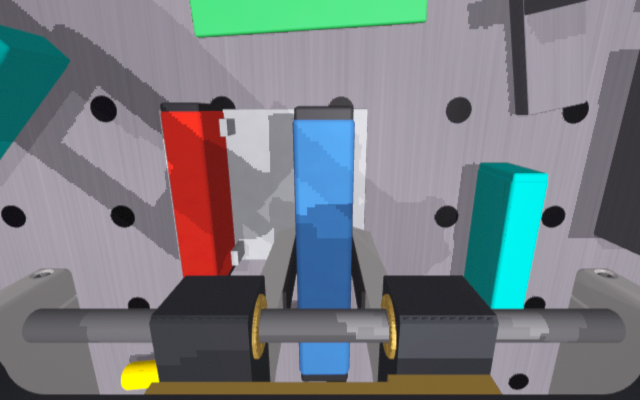

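Held: width 30 mm, weight about 5 N. Next I carry it over the mat and lean it 45° about its long axis, top toward the robot.

```bash
cat > mat.py <<'E'
from plan import *
M=np.array([.5363,-.1576]); mu=np.array([np.cos(np.radians(4)),np.sin(np.radians(4))])
def tcp(th,off=.050,z=.007,yaw=94):
    r=down(yaw,-th); P=np.r_[M+mu*off,z]
    return P-r.apply([0,-.015,.0405]), r
E
python3 -c "
from mat import *
p,r=tcp(45); print(p); p=p+[0,0,.10]
a,b=plan([.553,-.36,.20],down(90.2),2,1)
plan(p,r,7,1,a,b)"
```

```text
[ 0.5681909  -0.15536997  0.04624443]
1.60, 0.07, -3.57, 0.07, 0.06, -0.01, 1,
1.60, 0.07, -3.57, 0.07, 0.06, -0.01, 1,
2.92, 0.23, 0.77, -6.43, 0.21, -0.51, 1,
2.92, 0.17, 0.80, -6.43, 0.21, -0.51, 1,
2.91, 0.10, 0.83, -6.43, 0.21, -0.51, 1,
2.91, 0.03, 0.84, -6.43, 0.21, -0.51, 1,
2.91, -0.04, 0.86, -6.43, 0.21, -0.51, 1,
2.90, -0.11, 0.86, -6.43, 0.21, -0.51, 1,
2.90, -0.18, 0.85, -6.43, 0.21, -0.51, 1,
```

Call:
{"op": "arm_command", "data": {
  "plan": [1.6, 0.1, -3.5, 0, 0, 0, 1, 1.6, 0.1, -3.5, 0, 0, 0, 1, 2.9, 0.2, 0.8, -6.4, 0.2, -0.5, 1, 2.9, 0.2, 0.8, -6.4, 0.2, -0.5, 1, 2.9, 0.1, 0.8, -6.4, 0.2, -0.5, 1, 2.9, 0, 0.8, -6.4, 0.2, -0.5, 1, 2.9, 0, 0.8, -6.4, 0.2, -0.5, 1]
}}

```text
time: 7.32
tool_pos: [0.5627, -0.213, 0.1583]
ee_rot: [2.582, -0.004, 1.621]
wrist_force: [0.6, 0.2, -5.5]
width: 0.0299
```

Call:
{"op": "arm_command", "data": {
  "plan": [2.9, -0.1, 0.9, -6.4, 0.2, -0.5, 1, 2.9, -0.2, 0.9, -6.4, 0.2, -0.5, 1, 0, 0, 0, 0, 0, 0, 1, 0, 0, 0, 0, 0, 0, 1]
}}

```text
time: 7.82
tool_pos: [0.569, -0.1567, 0.144]
ee_rot: [2.359, 0.004, 1.638]
wrist_force: [0.8, -0.9, -4.3]
width: 0.0293
```

```bash
python3 -c "
from mat import *
st();wristsnap('w5.png');snap('scene','sc5.png')
p,r=tcp(45); print(p); p=p+[0,0,.03]
plan(p,r,4,1)
"
```

```text
t 7.83 p [ 0.569  -0.1567  0.144 ] rpy [135.15   0.21  93.84] F [ 0.8 -0.9 -4.3] w 0.0293 q [-0.64 -0.23  2.01  0.66  0.83 -1.03]
[ 0.5681909  -0.15536997  0.04624443]
0.08, -1.28, 1.20, 0.01, 0.09, 0.02, 1,
0.07, -1.28, 1.20, 0.01, 0.09, 0.02, 1,
0.07, -1.28, 1.20, 0.01, 0.09, 0.02, 1,
0.07, -1.28, 1.20, 0.01, 0.09, 0.02, 1,
```

View pics/w5.png

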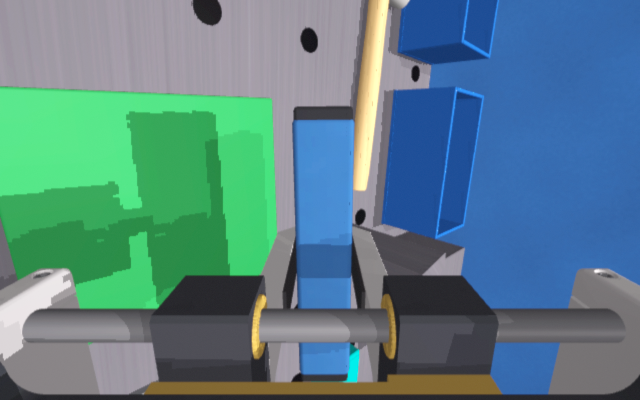

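View pics/sc5.png

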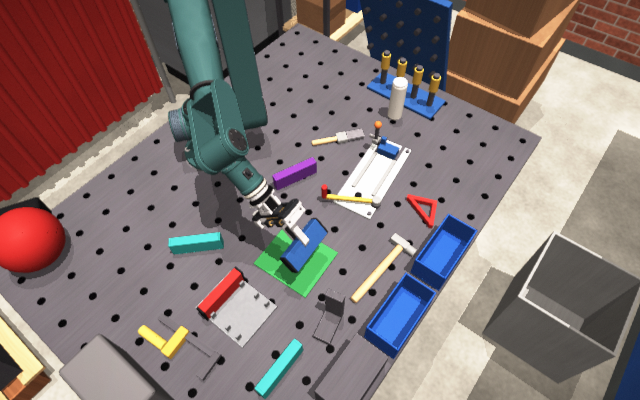

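The tube is leaned 45° above the mat and the body is clear of the pin. Lowering it.

Call:
{"op": "arm_command", "data": {
  "plan": [0, -1.2, 1.2, 0, 0, 0, 1, 0.1, -1.2, 1.2, 0, 0, 0, 1, 0.1, -1.2, 1.2, 0, 0, 0, 1, 0.1, -1.2, 1.2, 0, 0, 0, 1, 0, -1, 1, 0, 0, 0, 1, 0, 0, 0, 0, 0, 0, 1, 0, 0, 0, 0, 0, 0, 1]
}}

```text
time: 8.8
tool_pos: [0.569, -0.1537, 0.062]
ee_rot: [2.358, 0.003, 1.637]
wrist_force: [0.2, 0.6, -5.7]
width: 0.03
```

```bash
python3 -c "
from mat import *
st()
p,r=tcp(45); print(p)
plan(p,r,2,1)
"
```

```text
t 8.8 p [ 0.569  -0.1537  0.062 ] rpy [135.08   0.15  93.82] F [ 0.2  0.6 -5.7] w 0.03 q [-0.63 -0.12  2.1   0.81  0.67 -1.23]
[ 0.5681909  -0.15536997  0.04624443]
-0.08, -0.59, 0.53, -0.04, 0.12, -0.01, 1,
-0.08, -0.59, 0.53, -0.04, 0.12, -0.01, 1,
```

Call:
{"op": "arm_command", "data": {
  "plan": [0, -0.4, 0.4, 0, 0, 0, 1, 0, -0.3, 0.3, 0, 0, 0, 1, 0, -0.2, 0.2, 0, 0, 0, 1, 0, 0, 0, 0, 0, 0, 1]
}}

```text
time: 9.3
tool_pos: [0.5687, -0.1534, 0.0491]
ee_rot: [2.358, 0.002, 1.638]
wrist_force: [-0.1, 0.2, -5.7]
width: 0.0298
```

Call:
{"op": "arm_command", "data": {
  "plan": [0, -0.15, 0.15, 0, 0, 0, 1, 0, -0.1, 0.1, 0, 0, 0, 1, 0, 0, 0, 0, 0, 0, 1]
}}

```text
time: 9.68
tool_pos: [0.5688, -0.1536, 0.0458]
ee_rot: [2.357, 0.003, 1.638]
wrist_force: [-0.3, 0.1, -5.7]
width: 0.0296
```

Call:
{"op": "arm_command", "data": {
  "plan": [0, -0.1, 0.1, 0, 0, 0, 1, 0, -0.1, 0.1, 0, 0, 0, 1, 0, 0, 0, 0, 0, 0, 1]
}}

```text
time: 10.05
tool_pos: [0.57, -0.1539, 0.0453]
ee_rot: [2.354, 0.003, 1.638]
wrist_force: [-4.5, 1.2, 2.3]
width: 0.0298
```

Contact: Fz is up by 8 N. I open in stages so that the lower finger carries the lean.

Call:
{"op": "arm_command", "data": {
  "plan": [0, 0.05, -0.05, 0, 0, 0, 0.64, 0, 0, 0, 0, 0, 0, 0.6, 0, 0, 0, 0, 0, 0, 0.55, 0, 0, 0, 0, 0, 0, 0.5, 0, 0, 0, 0, 0, 0, 0.5, 0, 0, 0, 0, 0, 0, 0.5]
}}

```text
time: 10.8
tool_pos: [0.5688, -0.1538, 0.0437]
ee_rot: [2.357, 0.003, 1.638]
wrist_force: [0.1, -0.8, -1.1]
width: 0.047
```

```bash
python3 -c "
from mat import *
st();wristsnap('w6.png');s=snap('scene')
cv2.imwrite('pics/sc6.png',cv2.resize(cv2.cvtColor(s['pixels'][170:320,220:380],cv2.COLOR_RGB2BGR),None,fx=4,fy=4,interpolation=cv2.INTER_CUBIC))
"
```

```text
t 10.8 p [ 0.5688 -0.1538  0.0437] rpy [135.07   0.18  93.83] F [ 0.1 -0.8 -1.1] w 0.047 q [-0.63 -0.08  2.12  0.86  0.64 -1.29]
```

View pics/w6.png

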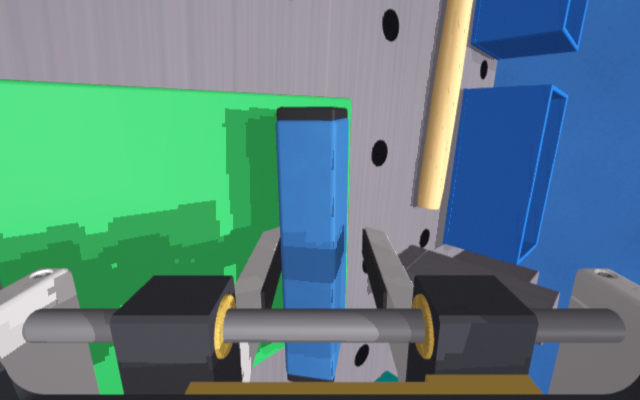

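View pics/sc6.png

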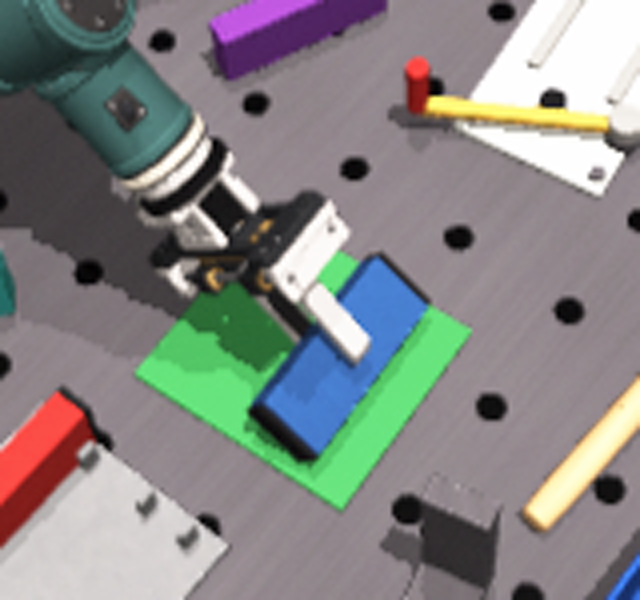

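The tube rests on its lower edge and the lower finger. I keep opening while retracting along the tool axis.

Call:
{"op": "arm_command", "data": {
  "plan": [0, 0, -0.2, 0, 0, 0, 0.45, 0, 0, -0.3, 0, 0, 0, 0.4, 0, 0, -0.3, 0, 0, 0, 0.35, 0, 0, -0.3, 0, 0, 0, 0.3, 0, 0, -0.2, 0, 0, 0, 0.25, 0, 0, -0.2, 0, 0, 0, 0.18, 0, 0, 0, 0, 0, 0, 0.12, 0, 0, 0, 0, 0, 0, 0.12]
}}

```text
time: 11.9
tool_pos: [0.5582, -0.1543, 0.0543]
ee_rot: [2.358, 0.003, 1.638]
wrist_force: [-0.6, 0.2, -2.6]
width: 0.0826
```

```bash
python3 -c "
from mat import *
st();s=snap('scene')
cv2.imwrite('pics/sc7.png',cv2.resize(cv2.cvtColor(s['pixels'][170:320,220:380],cv2.COLOR_RGB2BGR),None,fx=4,fy=4,interpolation=cv2.INTER_CUBIC))
"
```

```text
t 11.9 p [ 0.5582 -0.1543  0.0543] rpy [135.08   0.16  93.84] F [-0.6  0.2 -2.6] w 0.0826 q [-0.65 -0.13  2.13  0.83  0.67 -1.27]
```

View pics/sc7.png

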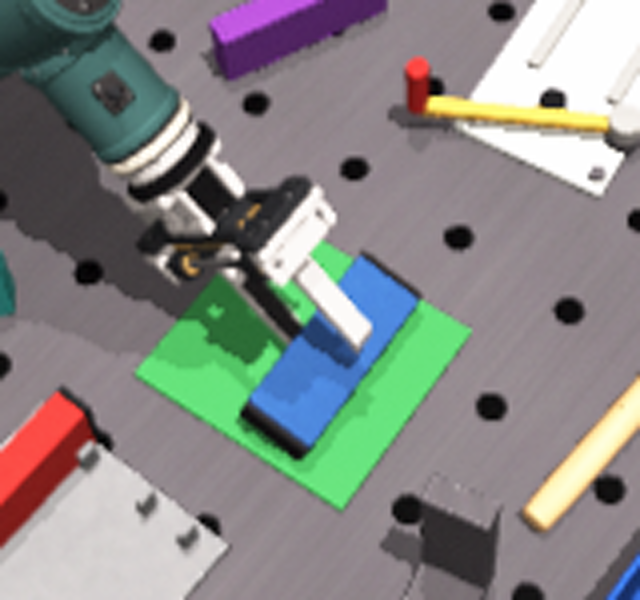

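Call:
{"op": "arm_command", "data": {
  "plan": [0, 0, -0.3, 0, 0, 0, 0.12, 0, 0, -0.4, 0, 0, 0, 0.12, 0, 0, -0.5, 0, 0, 0, 0.12, 0, 0, -1, 0, 0, 0, 0.12, 0, 0, -2, 0, 0, 0, 0.12, 0, 0, -3, 0, 0, 0, 0.12, 0, 0, -3, 0, 0, 0, 0, 0, 0, 0, 0, 0, 0, 0]
}}

```text
time: 12.95
tool_pos: [0.4868, -0.1606, 0.1301]
ee_rot: [2.353, 0.008, 1.636]
wrist_force: [-0.5, -0.5, 0.2]
width: 0.0936
```

```bash
python3 -c "
from mat import *
st();s=snap('scene');t=snap('top')
cv2.imwrite('pics/sc8.png',cv2.resize(cv2.cvtColor(s['pixels'][170:320,220:380],cv2.COLOR_RGB2BGR),None,fx=4,fy=4,interpolation=cv2.INTER_CUBIC))
c=blobs(t,(100,120,60),(120,255,255),(320,150,390,225))[0]
w=onplane(t,c[:,0,:].astype(float),.036)[:,:2].astype(np.float32);print(cv2.minAreaRect(w))
"
```

```text
t 12.95 p [ 0.4868 -0.1606  0.1301] rpy [134.8    0.45  93.71] F [-0.5 -0.5  0.2] w 0.0936 q [-0.81 -0.41  2.17  0.73  0.95 -1.19]
((0.5583698749542236, -0.1544354110956192), (0.058911118656396866, 0.146486297249794), 4.040319919586182)
```

View pics/sc8.png

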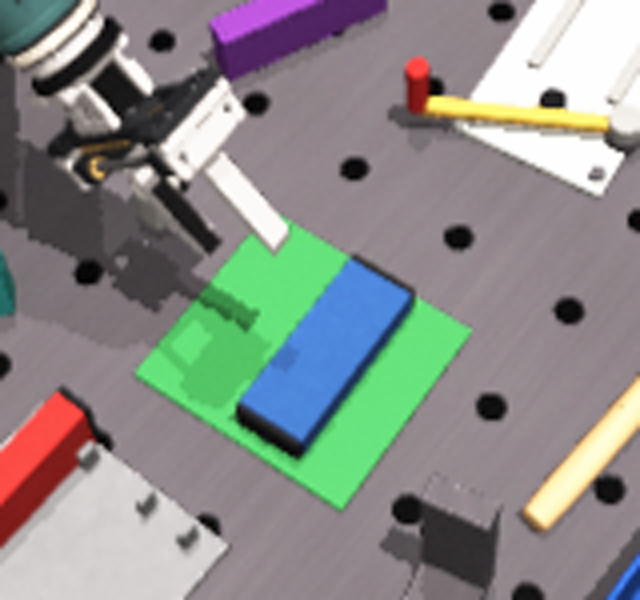

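The tube lies flat on the mat and is released. Next I turn the tool upright above it.

```bash
python3 -c "
from mat import *
plan([.558,-.17,.18],down(94),6,0)"
```

```text
-0.26, 1.45, 0.21, 7.50, 0.05, -0.02, 0,
-0.26, 1.47, 0.02, 7.50, 0.05, -0.02, 0,
-0.26, 1.46, -0.17, 7.50, 0.05, -0.02, 0,
-0.26, 1.42, -0.36, 7.50, 0.05, -0.02, 0,
-0.26, 1.36, -0.54, 7.50, 0.05, -0.02, 0,
-0.26, 1.28, -0.72, 7.50, 0.05, -0.02, 0,
```

Call:
{"op": "arm_command", "data": {
  "plan": [-0.3, 1.4, 0.2, 7.5, 0, 0, 0, -0.3, 1.5, 0, 7.5, 0, 0, 0, -0.3, 1.5, -0.2, 7.5, 0, 0, 0, -0.2, 1.4, -0.4, 7.5, 0, 0, 0, -0.2, 1.4, -0.5, 7.5, 0, 0, 0, -0.2, 1.3, -0.7, 7.5, 0, 0, 0, 0, 0, 0, 0, 0, 0, 0, 0, 0, 0, 0, 0, 0, 0]
}}

```text
time: 14.05
tool_pos: [0.5576, -0.1683, 0.1778]
ee_rot: [-3.139, 0.001, 1.639]
wrist_force: [-0.6, -0.0, -0.3]
width: 0.0938
```

Run:
```python
from mat import *
st();s=wristsnap('w9.png')
import pickle; pickle.dump(s,open('w9.pkl','wb'))
hsv=cv2.cvtColor(s['pixels'],cv2.COLOR_RGB2HSV);m=cv2.inRange(hsv,(100,90,40),(122,255,255))
L=[]
for r in range(50,260,12):
    c=np.where(m[r,260:400])[0]+260
    if len(c)<20: continue
    a=onplane(s,(c.min(),r+.5),.036)[0]; b=onplane(s,(c.max()+1.,r+.5),.036)[0]
    L.append([*((a+b)/2)[:2]]); print(r,c.min(),c.max(),a.round(4)[:2],b.round(4)[:2])
L=np.array(L);k=np.polyfit(L[:,1],L[:,0],1);print(k,np.degrees(np.arctan(k[0])))
col=s['pixels'][:,323].astype(int); print([ (r,col[r].tolist()) for r in range(20,240,4)])
```

```text
t 14.05 p [ 0.5576 -0.1683  0.1778] rpy [-1.7983e+02  7.0000e-02  9.3900e+01] F [-0.6 -0.  -0.3] w 0.0938 q [-0.39  0.17  1.35 -0.    1.62 -0.46]
110 295 355 [ 0.5254 -0.0916] [ 0.584  -0.0876]
122 296 355 [ 0.5268 -0.1028] [ 0.585  -0.0988]
134 296 355 [ 0.5273 -0.1142] [ 0.5861 -0.1102]
146 296 355 [ 0.5279 -0.1259] [ 0.5873 -0.1219]
158 297 354 [ 0.5294 -0.1378] [ 0.5874 -0.1338]
170 297 354 [ 0.53   -0.1499] [ 0.5885 -0.1459]
182 297 354 [ 0.5305 -0.1624] [ 0.5897 -0.1583]
194 298 353 [ 0.5321 -0.175 ] [ 0.5899 -0.171 ]
206 298 353 [ 0.5327 -0.1879] [ 0.5911 -0.1839]
218 298 353 [ 0.5334 -0.2011] [ 0.5923 -0.1971]
230 299 353 [ 0.5351 -0.2146] [ 0.5936 -0.2105]
242 299 352 [ 0.5357 -0.2284] [ 0.5938 -0.2244]
[-0.073041    0.54842876] -4.177522804777044
[(20, [148, 143, 153]), (24, [148, 143, 152]), (28, [150, 145, 153]), (32, [151, 145, 154]), (36, [151, 144, 155]), (40, [151, 145, 154]), (44, [151, 145, 154]), (48, [152, 145, 155]), (52, [152, 144, 155]), (56, [152, 144, 155]), (60, [153, 145, 155]), (64, [153, 146, 156]), (68, [152, 145, 155]), (72, [152, 145, 156]), (76, [154,
[... 216 characters left out ...]
116, [78, 156, 228]), (120, [79, 155, 228]), (124, [77, 154, 226]), (128, [78, 155, 226]), (132, [75, 154, 226]), (136, [77, 153, 226]), (140, [78, 154, 226]), (144, [78, 153, 226]), (148, [78, 153, 225]), (152, [77, 152, 226]), (156, [75, 152, 225]), (160, [76, 153, 226]), (164, [55, 110, 174]), (168, [52, 105, 170]), (172, [53, 107, 170]), (176, [53, 106, 168]), (180, [44, 88, 145]), (184, [45, 88, 144]), (188, [45, 88, 144]), (192, [42, 86, 142]), (196, [45, 88, 143]), (200, [43, 88, 142]), (204, [50, 100, 161]), (208, [45, 90, 145]), (212, [44, 87, 142]), (216, [43, 86, 141]), (220, [45, 88, 143]), (224, [44, 88, 143]), (228, [68, 136, 205]), (232, [68, 136, 207]), (236, [68, 135, 206])]
```

View pics/w9.png

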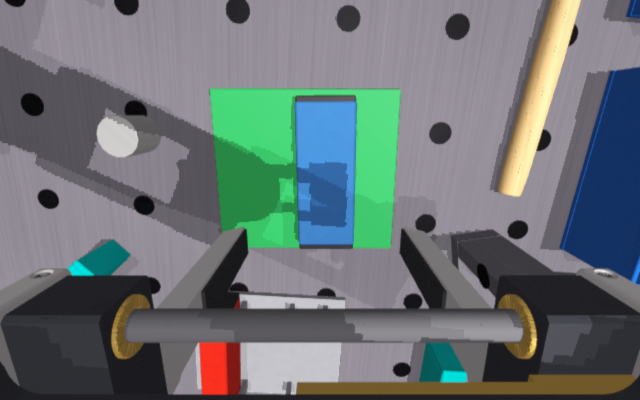

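Tube centre (0.5597, -0.154), yaw 94.2°. Descending to grip its narrow sides.

```bash
python3 -c "
from mat import *
a,b=plan([.5597,-.154,.06],down(94.2),4,0)
plan([.5597,-.154,.026],down(94.2),2,0,a,b)"
```

```text
0.36, 0.10, 2.96, -0.03, 0.03, -0.09, 0,
0.36, 0.10, 2.96, -0.03, 0.03, -0.09, 0,
0.36, 0.09, 2.96, -0.03, 0.03, -0.09, 0,
0.36, 0.09, 2.96, -0.03, 0.03, -0.09, 0,
0.00, -0.00, 1.70, 0.00, 0.00, 0.00, 0,
0.00, -0.00, 1.70, 0.00, 0.00, 0.00, 0,
```

Call:
{"op": "arm_command", "data": {
  "plan": [0.4, 0.1, 3, 0, 0, -0.1, 0, 0.4, 0.1, 3, 0, 0, -0.1, 0, 0.3, 0.1, 3, 0, 0, -0.1, 0, 0.3, 0.1, 2.9, 0, 0, 0, 0, 0, 0, 1.5, 0, 0, 0, 0, 0, 0, 0.7, 0, 0, 0, 0, 0, 0, 0, 0, 0, 0, 0, 0, 0, 0, 0, 0, 0, 0]
}}

```text
time: 15.1
tool_pos: [0.5618, -0.1556, 0.04]
ee_rot: [3.14, 0.004, 1.643]
wrist_force: [-0.6, 0.0, 0.2]
width: 0.0937
```

```bash
python3 -c "
from mat import *
st();wristsnap('w10.png');plan([.5597,-.154,.026],down(94.2),1,0);st()"
```

```text
t 15.1 p [ 0.5618 -0.1556  0.04  ] rpy [179.94   0.22  94.14] F [-0.6  0.   0.2] w 0.0937 q [-0.37  0.25  1.53 -0.    1.35 -0.44]
0.17, -0.20, 1.39, 0.06, 0.22, -0.06, 0,
t 15.15 p [ 0.5618 -0.1555  0.0399] rpy [179.94   0.22  94.14] F [0.1 0.4 0.8] w 0.0942 q [-0.37  0.25  1.53 -0.    1.35 -0.44]
```

View pics/w10.png

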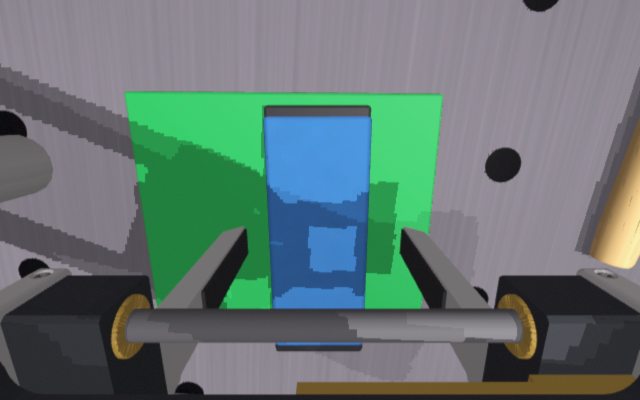

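Call:
{"op": "arm_command", "data": {
  "plan": [0.1, -0.2, 0.9, 0, 0, 0, 0, 0.1, 0, 0.5, 0, 0, 0, 0, 0, 0, 0, 0, 0, 0, 0.1, 0, 0, 0, 0, 0, 0, 0.3]
}}

```text
time: 15.65
tool_pos: [0.5589, -0.1533, 0.0245]
ee_rot: [-3.14, 0.003, 1.643]
wrist_force: [0.1, -0.5, -0.3]
width: 0.0776
```

Call:
{"op": "arm_command", "data": {
  "plan": [0, 0, 0, 0, 0, 0, 1, 0, 0, 0, 0, 0, 0, 1, 0, 0, 0, 0, 0, 0, 1, 0, 0, 0, 0, 0, 0, 1]
}}

```text
time: 16.15
tool_pos: [0.5585, -0.1534, 0.0247]
ee_rot: [-3.14, 0.003, 1.643]
wrist_force: [-1.7, -0.5, 2.0]
width: 0.0593
```

```bash
python3 -c "
from mat import *
st()"
```

```text
t 16.15 p [ 0.5585 -0.1534  0.0247] rpy [-1.7989e+02  1.7000e-01  9.4150e+01] F [-1.7 -0.5  2. ] w 0.0593 q [-0.36  0.26  1.55 -0.    1.33 -0.44]
```

Gripped (59 mm). Lift and carry to above the load point.

```bash
python3 -c "
from mat import *
a,b=plan([.5585,-.1534,.13],down(94.2),4,1)
a,b=plan([.5520,.2478,.16],down(97.5),11,1,a,b)"
```

```text
-0.01, -0.01, -2.63, -0.03, 0.04, -0.01, 1,
-0.01, -0.00, -2.63, -0.03, 0.04, -0.01, 1,
-0.00, -0.00, -2.63, -0.03, 0.04, -0.01, 1,
-0.00, -0.00, -2.63, -0.03, 0.04, -0.01, 1,
3.64, 0.21, -0.27, -0.00, 0.00, -0.30, 1,
3.64, 0.23, -0.27, -0.00, 0.00, -0.30, 1,
3.64, 0.25, -0.27, -0.00, 0.00, -0.30, 1,
3.64, 0.27, -0.27, -0.00, 0.00, -0.30, 1,
3.64, 0.28, -0.27, -0.00, 0.00, -0.30, 1,
3.64, 0.30, -0.27, -0.00, 0.00, -0.30, 1,
3.63, 0.32, -0.27, -0.00, 0.00, -0.30, 1,
3.63, 0.34, -0.27, -0.00, 0.00, -0.30, 1,
3.63, 0.36, -0.27, -0.00, 0.00, -0.30, 1,
3.63, 0.38, -0.27, -0.00, 0.00, -0.30, 1,
3.63, 0.40, -0.27, -0.00, 0.00, -0.30, 1,
```

Call:
{"op": "arm_command", "data": {
  "plan": [0, 0, -1.5, 0, 0, 0, 1, 0, 0, -3, 0, 0, 0, 1, 0, 0, -3, 0, 0, 0, 1, 0, 0, -3, 0, 0, 0, 1, 2, 0.1, -0.3, 0, 0, -0.3, 1, 3.6, 0.2, -0.3, 0, 0, -0.3, 1, 3.6, 0.2, -0.3, 0, 0, -0.3, 1, 3.6, 0.3, -0.3, 0, 0, -0.3, 1]
}}

```text
time: 17.15
tool_pos: [0.555, -0.022, 0.1389]
ee_rot: [-3.137, 0.001, 1.665]
wrist_force: [0.0, 0.7, -5.5]
width: 0.0596
```

Call:
{"op": "arm_command", "data": {
  "plan": [3.6, 0.3, -0.3, 0, 0, -0.3, 1, 3.6, 0.3, -0.3, 0, 0, -0.3, 1, 3.6, 0.3, -0.3, 0, 0, -0.3, 1, 3.6, 0.3, -0.3, 0, 0, -0.3, 1, 3.6, 0.3, -0.3, 0, 0, -0.3, 1, 3.6, 0.4, -0.2, 0, 0, -0.3, 1, 3.6, 0.4, -0.2, 0, 0, -0.3, 1, 2, 0.4, 0, 0, 0, 0, 1]
}}

```text
time: 18.15
tool_pos: [0.5515, 0.2512, 0.1574]
ee_rot: [-3.137, 0.003, 1.703]
wrist_force: [0.2, -0.0, -5.6]
width: 0.0596
```

Call:
{"op": "arm_command", "data": {
  "plan": [0, 0, 0, 0, 0, 0, 1, 0, 0, 0, 0, 0, 0, 1]
}}

```text
time: 18.4
tool_pos: [0.5531, 0.2477, 0.1586]
ee_rot: [-3.139, 0.004, 1.7]
wrist_force: [-0.2, -0.7, -5.3]
width: 0.0596
```

```bash
python3 -c "
from mat import *
st();wristsnap('w11.png');st();plan([.5515,.2478,.10],down(97.5),3,1)"
```

```text
t 18.4 p [0.5531 0.2477 0.1586] rpy [-179.83    0.23   97.41] F [-0.2 -0.7 -5.3] w 0.0596 q [ 0.33  0.23  1.32 -0.    1.6   0.2 ]
t 18.45 p [0.5533 0.2475 0.1589] rpy [-179.86    0.21   97.37] F [ 0.1 -0.2 -5.5] w 0.0595 q [ 0.33  0.23  1.32 -0.    1.6   0.2 ]
0.03, -0.05, 1.96, -0.05, 0.07, -0.04, 1,
0.02, -0.05, 1.96, -0.05, 0.07, -0.04, 1,
0.02, -0.06, 1.96, -0.05, 0.07, -0.04, 1,
```

View pics/w11.png

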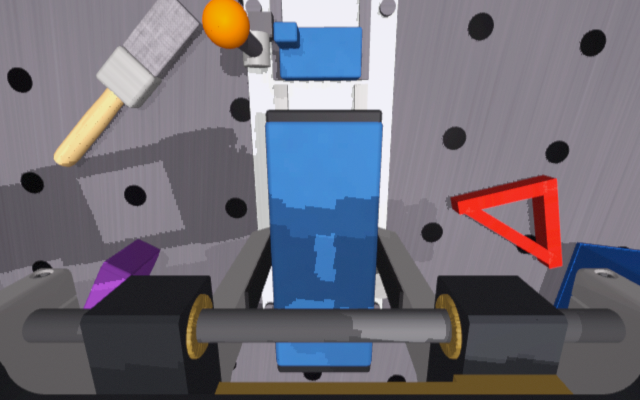

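The tube is above the channel and lined up with it, with the stop at (320,53). Lowering to just above the guides.

Call:
{"op": "arm_command", "data": {
  "plan": [0, -0.1, 3, 0, 0.1, 0, 1, 0, -0.1, 3, 0, 0.1, -0.1, 1, 0, 0, 2.5, 0, 0, 0, 1, 0, 0, 1.5, 0, 0, 0, 1, 0, 0, 0, 0, 0, 0, 1, 0, 0, 0, 0, 0, 0, 1]
}}

```text
time: 19.2
tool_pos: [0.5523, 0.2484, 0.0609]
ee_rot: [3.14, -0.001, 1.702]
wrist_force: [0.5, -0.2, -4.4]
width: 0.0595
```

Run:
```python
from mat import *
import pickle
st();s=wristsnap('w12.png');st();pickle.dump(s,open('w12.pkl','wb'))
cv2.imwrite('pics/w12c.png',cv2.resize(cv2.cvtColor(s['pixels'][0:200,200:450],cv2.COLOR_RGB2BGR),None,fx=3,fy=3,interpolation=cv2.INTER_CUBIC))
```

```text
t 19.2 p [0.5523 0.2484 0.0609] rpy [ 1.7993e+02 -7.0000e-02  9.7520e+01] F [ 0.5 -0.2 -4.4] w 0.0595 q [0.33 0.28 1.45 0.   1.41 0.2 ]
t 19.25 p [0.5525 0.2485 0.0612] rpy [ 1.799e+02 -8.000e-02  9.753e+01] F [ 0.3  0.4 -4.7] w 0.0598 q [0.33 0.28 1.45 0.   1.41 0.2 ]
```

View pics/w12c.png

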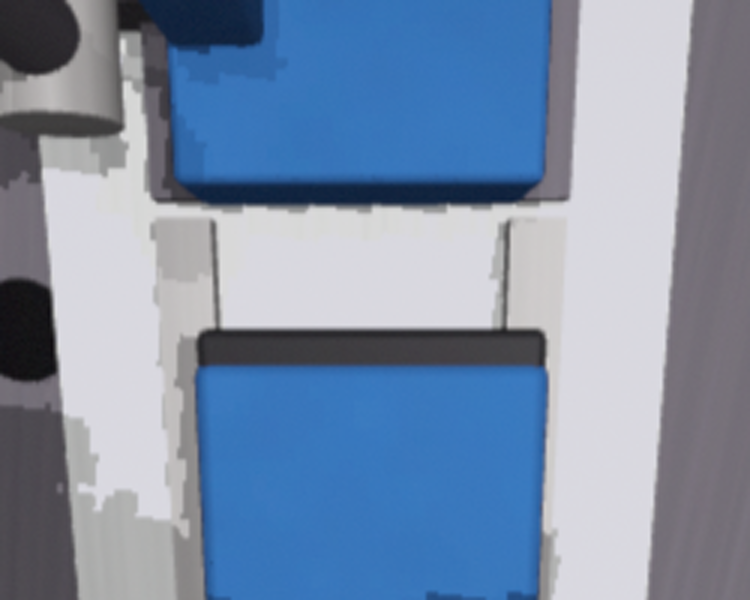

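Run:
```python
from mat import *
import pickle
s=pickle.load(open('w12.pkl','rb'))
u=down(97.5).apply([0,1,0])[:2]; v=down(97.5).apply([1,0,0])[:2]; O=np.array([.5505,.2557])
def f(a,z):
    w=onplane(s,a,z)[0][:2]-O; return (w@u*1e3).round(2),(w@v*1e3).round(2)
g=cv2.cvtColor(s['pixels'],cv2.COLOR_RGB2GRAY).astype(int)
print(g[85,262:280],g[85,362:376]); print(g[100,262:280],g[100,362:376])
for r in (80,90,100): print('guide L/R',f((200+214.5/3,r),.018),f((200+507/3,r),.018))
zt=s['obs']['tool_pos'][2]-.0187+.030
hsv=cv2.cvtColor(s['pixels'],cv2.COLOR_RGB2HSV);m=cv2.inRange(hsv,(100,90,40),(122,255,255))
for r in (128,140,155,170,185,200):
    c=np.where(m[r,240:400])[0]+240; print(r,c.min(),c.max(),f((c.min(),r+.5),zt),f((c.max()+1,r+.5),zt))
print('front',f((323,111),zt),'stop edge',f((320,62),.042))
```

```text
[176 176 177 177 177 177 178 177 154 107 162 211 216 216 216 216 216 216] [217 215 193 180 177 172  99 122 196 201 200 199 201 201]
[196 195 196 197 197 198 198 199 194 132 108 185 214 217 217 218 217 218] [217 217 214 184 176 151 103 173 198 200 199 200 201 202]
guide L/R (np.float64(-31.59), np.float64(89.62)) (np.float64(31.17), np.float64(89.65))
guide L/R (np.float64(-31.85), np.float64(83.52)) (np.float64(31.4), np.float64(83.55))
guide L/R (np.float64(-32.12), np.float64(77.33)) (np.float64(31.64), np.float64(77.35))
128 265 381 (np.float64(-27.43), np.float64(61.64)) (np.float64(31.07), np.float64(61.66))
140 266 381 (np.float64(-27.22), np.float64(55.72)) (np.float64(31.36), np.float64(55.73))
155 267 380 (np.float64(-27.06), np.float64(48.15)) (np.float64(31.22), np.float64(48.16))
170 267 379 (np.float64(-27.43), np.float64(40.39)) (np.float64(31.08), np.float64(40.4))
185 268 379 (np.float64(-27.28), np.float64(32.43)) (np.float64(31.45), np.float64(32.43))
200 269 378 (np.float64(-27.12), np.float64(24.27)) (np.float64(31.31), np.float64(24.26))
front (np.float64(1.56), np.float64(70.08)) stop edge (np.float64(-0.13), np.float64(96.88))
```

Measured in the same picture, the tube is about 2.1 mm to the +x side of the channel's centre and parallel to it. I shift it and go lower.

Call:
{"op": "arm_command", "data": {
  "plan": [0, -0.2, 0, 0, 0, 0, 1, 0, 0, 1, 0, 0, 0, 1, 0, 0, 0.9, 0, 0, 0, 1, 0, 0, 0, 0, 0, 0, 1, 0, 0, 0, 0, 0, 0, 1]
}}

```text
time: 19.88
tool_pos: [0.5492, 0.2481, 0.0401]
ee_rot: [-3.14, -0.001, 1.703]
wrist_force: [0.4, -1.0, -5.0]
width: 0.0597
```

```bash
cat > chk.py <<'E'
from mat import *
st();s=wristsnap('w13.png')
u=down(97.5).apply([0,1,0])[:2]; v=down(97.5).apply([1,0,0])[:2]; O=np.array([.5505,.2557])
def f(a,z):
    w=onplane(s,a,z)[0][:2]-O; return (w@u*1e3).round(2),(w@v*1e3).round(2)
g=cv2.cvtColor(s['pixels'],cv2.COLOR_RGB2GRAY).astype(int)
for r in range(70,110,6):
    a=g[r,240:300];b=g[r,345:400]
    print(r,240+a.argmin(),a.min(),345+b.argmin(),b.min(),f((240+a.argmin()+.5,r+.5),.018),f((345+b.argmin()+.5,r+.5),.018))
zt=s['obs']['tool_pos'][2]-.0187+.030
hsv=cv2.cvtColor(s['pixels'],cv2.COLOR_RGB2HSV);m=cv2.inRange(hsv,(100,90,40),(122,255,255))
for r in (128,140,155,170,185,200):
    c=np.where(m[r,240:400])[0]+240; print(r,c.min(),c.max(),f((c.min(),r+.5),zt),f((c.max()+1,r+.5),zt))
cv2.imwrite('pics/w13c.png',cv2.resize(cv2.cvtColor(s['pixels'][0:200,200:450],cv2.COLOR_RGB2BGR),None,fx=3,fy=3,interpolation=cv2.INTER_CUBIC))
E
python3 chk.py
```

```text
t 19.88 p [0.5492 0.2481 0.0401] rpy [-1.7989e+02 -4.0000e-02  9.7550e+01] F [ 0.4 -1.  -5. ] w 0.0597 q [0.33 0.3  1.48 0.   1.37 0.2 ]
70 270 109 380 97 (np.float64(-32.04), np.float64(92.86)) (np.float64(31.41), np.float64(92.9))
76 271 100 379 76 (np.float64(-31.6), np.float64(89.61)) (np.float64(30.98), np.float64(89.65))
82 271 96 379 79 (np.float64(-31.74), np.float64(86.34)) (np.float64(31.14), np.float64(86.38))
88 271 96 378 86 (np.float64(-31.88), np.float64(83.03)) (np.float64(30.71), np.float64(83.07))
94 272 108 378 76 (np.float64(-31.44), np.float64(79.69)) (np.float64(30.87), np.float64(79.73))
100 272 103 378 81 (np.float64(-31.58), np.float64(76.32)) (np.float64(31.03), np.float64(76.37))
106 272 104 378 81 (np.float64(-31.72), np.float64(72.92)) (np.float64(31.19), np.float64(72.96))
128 265 382 (np.float64(-30.63), np.float64(61.73)) (np.float64(28.35), np.float64(61.78))
140 266 381 (np.float64(-30.41), np.float64(55.8)) (np.float64(28.15), np.float64(55.86))
155 267 380 (np.float64(-30.26), np.float64(48.23)) (np.float64(28.01), np.float64(48.29))
170 267 379 (np.float64(-30.62), np.float64(40.47)) (np.float64(27.87), np.float64(40.53))
185 268 379 (np.float64(-30.47), np.float64(32.51)) (np.float64(28.26), np.float64(32.57))
200 269 378 (np.float64(-30.31), np.float64(24.34)) (np.float64(28.12), np.float64(24.41))
```

View pics/w13c.png

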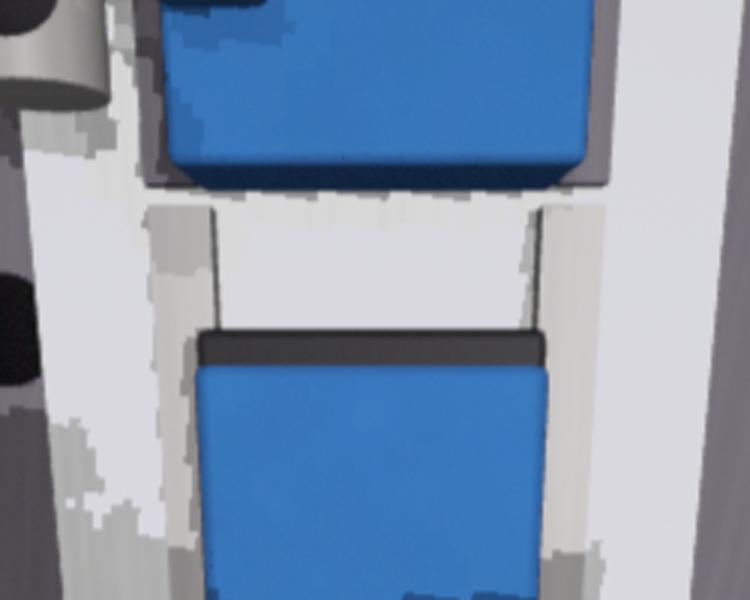

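Now it is about 0.9 mm to the -x side. I shift back 0.8 mm and lower into the channel.

Call:
{"op": "arm_command", "data": {
  "plan": [0, 0.08, 0, 0, 0, 0, 1, 0, 0, 0.4, 0, 0, 0, 1, 0, 0, 0.3, 0, 0, 0, 1, 0, 0, 0.2, 0, 0, 0, 1, 0, 0, 0, 0, 0, 0, 1]
}}

```text
time: 20.55
tool_pos: [0.5498, 0.2481, 0.031]
ee_rot: [-3.139, -0.001, 1.703]
wrist_force: [0.2, 0.6, -6.0]
width: 0.0593
```

```bash
python3 chk.py
```

```text
t 20.55 p [0.5498 0.2481 0.031 ] rpy [-1.7987e+02 -3.0000e-02  9.7550e+01] F [ 0.2  0.6 -6. ] w 0.0593 q [0.33 0.31 1.48 0.   1.35 0.2 ]
70 267 91 381 69 (np.float64(-31.63), np.float64(91.71)) (np.float64(31.02), np.float64(91.75))
76 267 89 381 78 (np.float64(-31.77), np.float64(88.62)) (np.float64(31.17), np.float64(88.66))
82 267 94 380 80 (np.float64(-31.91), np.float64(85.5)) (np.float64(30.77), np.float64(85.54))
88 268 94 380 72 (np.float64(-31.5), np.float64(82.35)) (np.float64(30.92), np.float64(82.39))
94 268 91 380 72 (np.float64(-31.65), np.float64(79.16)) (np.float64(31.08), np.float64(79.21))
100 268 93 380 79 (np.float64(-31.79), np.float64(75.95)) (np.float64(31.23), np.float64(76.0))
106 268 101 379 83 (np.float64(-31.94), np.float64(72.71)) (np.float64(30.83), np.float64(72.76))
128 265 381 (np.float64(-30.02), np.float64(61.69)) (np.float64(28.46), np.float64(61.75))
140 266 381 (np.float64(-29.8), np.float64(55.77)) (np.float64(28.76), np.float64(55.83))
155 267 380 (np.float64(-29.65), np.float64(48.2)) (np.float64(28.62), np.float64(48.26))
170 267 379 (np.float64(-30.01), np.float64(40.44)) (np.float64(28.48), np.float64(40.5))
185 268 379 (np.float64(-29.86), np.float64(32.47)) (np.float64(28.87), np.float64(32.55))
200 269 378 (np.float64(-29.7), np.float64(24.3)) (np.float64(28.73), np.float64(24.38))
```

View pics/w13c.png

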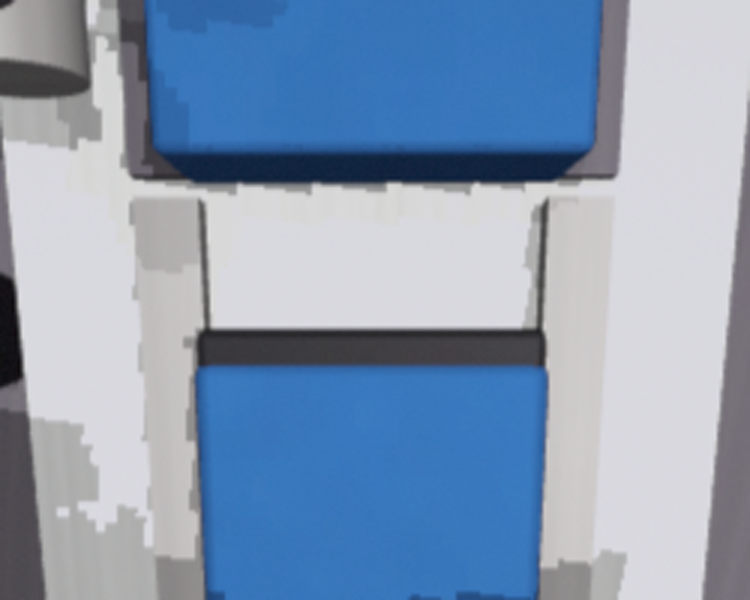

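Tube and channel centres agree within 0.3 mm. The tube is between the guides with no side force. Touching down.

Call:
{"op": "arm_command", "data": {
  "plan": [0, 0, 0.15, 0, 0, 0, 1, 0, 0, 0.1, 0, 0, 0, 1, 0, 0, 0, 0, 0, 0, 1]
}}

```text
time: 20.98
tool_pos: [0.5501, 0.2482, 0.029]
ee_rot: [-3.14, -0.001, 1.702]
wrist_force: [-0.7, 0.4, -5.5]
width: 0.06
```

Call:
{"op": "arm_command", "data": {
  "plan": [0, 0, 0.1, 0, 0, 0, 1, 0, 0, 0.1, 0, 0, 0, 1, 0, 0, 0, 0, 0, 0, 1]
}}

```text
time: 21.35
tool_pos: [0.5501, 0.2483, 0.0288]
ee_rot: [-3.141, -0.001, 1.703]
wrist_force: [-4.5, -1.1, 5.0]
width: 0.06
```

Landed: Fz is up by 10 N, at floor height. Releasing and lifting.

Call:
{"op": "arm_command", "data": {
  "plan": [0, 0, -0.1, 0, 0, 0, 0.3, 0, 0, 0, 0, 0, 0, 0.2, 0, 0, 0, 0, 0, 0, 0.2, 0, 0, -0.5, 0, 0, 0, 0.2, 0, 0, -2, 0, 0, 0, 0.2, 0, 0, -3, 0, 0, 0, 0.2, 0, 0, -4, 0, 0, 0, 0.3, 0, 0, -5, 0, 0, 0, 0.5]
}}

```text
time: 22.35
tool_pos: [0.5496, 0.2478, 0.1732]
ee_rot: [-3.138, -0.0, 1.702]
wrist_force: [0.0, 0.3, 1.8]
width: 0.0591
```

Call:
{"op": "arm_command", "data": {
  "plan": [-2, 0, -3, 0, 0, 0, 1, 0, 0, 0, 0, 0, 0, 1, 0, 0, 0, 0, 0, 0, 1]
}}

```text
time: 22.72
tool_pos: [0.5522, 0.2284, 0.2012]
ee_rot: [-3.138, -0.001, 1.702]
wrist_force: [-0.2, -0.4, -0.6]
width: 0.0292
```

Run:
```python
from mat import *
import pickle
st();s=wristsnap('w14.png');pickle.dump(s,open('w14.pkl','wb'))
```

```text
t 22.73 p [0.5522 0.2284 0.2012] rpy [-1.7979e+02 -5.0000e-02  9.7540e+01] F [-0.2 -0.4 -0.6] w 0.0292 q [0.3  0.2  1.27 0.   1.68 0.17]
```

View pics/w14.png

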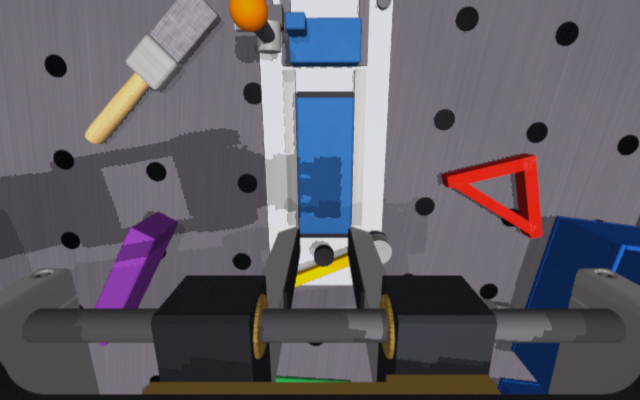

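The tube lies flat in the channel (rows 93–236), short of the stop and close to the black nose. Next is the cam: I work out a push path with shut fingers from the +x side of the ball.

```bash
cat > cam.py <<'E'
from mat import *
u=down(97.5).apply([0,1,0]); v=down(97.5).apply([1,0,0]); O=np.array([.5495,.2556,0])
def F(x,y,z): return O+u*x/1e3+v*y/1e3+np.array([0,0,z/1e3])
def inF(p): w=np.asarray(p)-O; return np.array([w@u,w@v,w[2]])*1e3
E
python3 - <<'E'
from cam import *
st(); print(inF(robot.get_obs()['tool_pos']))
a,b=plan(F(-5,118,180),down(97.5),3,1)
a,b=plan(F(-12,118,130),down(97.5),2,1,a,b)
print(inF(a))
for A in (0,.2,.4,.6,.8,1.,1.2,1.35,1.5):
    bx=-52-80*np.sin(A);bz=52+80*np.cos(A)
    print(A,'TCP',round(bx+13*np.cos(A)+12.5,1),round(bz+13*np.sin(A)+8,1))
E
```

```text
t 22.77 p [0.5519 0.2285 0.2004] rpy [-1.7969e+02 -3.0000e-02  9.7560e+01] F [ 1.2 -0.6 -0.7] w 0.0251 q [0.3  0.2  1.27 0.   1.68 0.16]
[ -1.20605483 -27.2189665  200.38718981]
4.84, -0.12, 0.68, -0.10, -0.01, 0.02, 1,
4.84, -0.12, 0.68, -0.10, -0.01, 0.02, 1,
4.84, -0.12, 0.68, -0.10, -0.01, 0.02, 1,
-0.00, -0.35, 2.50, 0.00, 0.00, 0.00, 1,
-0.00, -0.35, 2.50, 0.00, 0.00, 0.00, 1,
[-12. 118. 130.]
0 TCP -26.5 140.0
0.2 TCP -42.7 141.0
0.4 TCP -58.7 138.7
0.6 TCP -73.9 133.4
0.8 TCP -87.8 125.1
1.0 TCP -99.8 114.2
1.2 TCP -109.4 101.1
1.35 TCP -114.7 90.2
1.5 TCP -118.4 78.6
```

Call:
{"op": "arm_command", "data": {
  "plan": [4.8, -0.1, 0.7, -0.1, 0, 0, 1, 4.8, -0.1, 0.7, -0.1, 0, 0, 1, 4.9, -0.1, 0.7, -0.1, 0, 0, 1, 0, -0.3, 2.5, 0, 0, 0, 1, 0, -0.3, 2.5, 0, 0, 0, 1, 0, 0, 0, 0, 0, 0, 1, 0, 0, 0, 0, 0, 0, 1]
}}

```text
time: 23.65
tool_pos: [0.525, 0.371, 0.1316]
ee_rot: [3.139, -0.001, 1.703]
wrist_force: [-0.4, 0.6, 0.1]
width: 0.001
```

Run:
```python
from cam import *
st(); print(inF(robot.get_obs()['tool_pos'])); s=wristsnap('w15.png')
a=snap('scene'); cv2.imwrite('pics/sc15.png',cv2.resize(cv2.cvtColor(a['pixels'][90:220,310:430],cv2.COLOR_RGB2BGR),None,fx=4.6,fy=4.6,interpolation=cv2.INTER_CUBIC))
```

```text
t 23.65 p [0.525  0.371  0.1316] rpy [ 1.7983e+02 -3.0000e-02  9.7560e+01] F [-0.4  0.6  0.1] w 0.001 q [ 0.53  0.32  1.26 -0.    1.56  0.4 ]
[ -9.2534939  117.66369321 131.57081739]
```

View pics/w15.png

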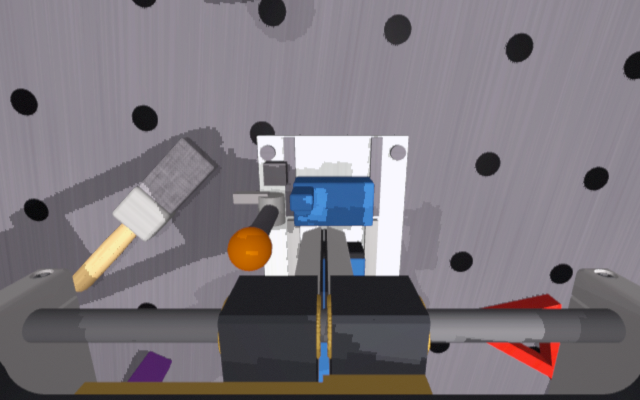

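View pics/sc15.png

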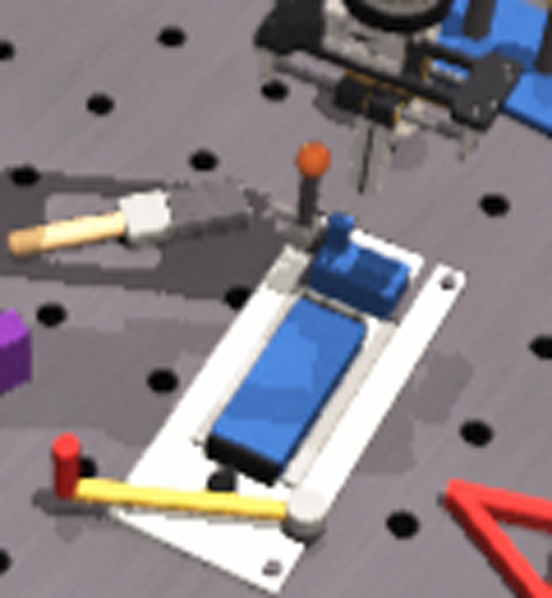

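The fingers are level with the ball on its +x side and aligned in y. Pushing the cam over.

Call:
{"op": "arm_command", "data": {
  "plan": [0, -1.4, 0, 0, 0, 0, 1, 0, -0.9, -0.1, 0, 0, 0, 1, 0, -1, 0, 0, 0, 0, 1, 0, -0.8, 0, 0, 0, 0, 1, 0, -0.8, 0.1, 0, 0, 0, 1, 0, -0.8, 0.1, 0, 0, 0, 1, 0, -0.8, 0.2, 0, 0, 0, 1, 0, 0, 0, 0, 0, 0, 1]
}}

```text
time: 24.75
tool_pos: [0.4596, 0.3622, 0.1283]
ee_rot: [3.139, -0.0, 1.703]
wrist_force: [-0.4, -0.4, -0.5]
width: 0.0006
```

Run:
```python
from cam import *
st(); print(inF(robot.get_obs()['tool_pos'])); s=wristsnap('w16.png')
```

```text
t 24.75 p [0.4596 0.3622 0.1283] rpy [ 1.7988e+02 -3.0000e-02  9.7570e+01] F [-0.4 -0.4 -0.5] w 0.0006 q [ 0.57  0.19  1.42 -0.    1.53  0.44]
[-75.24388786 117.45332346 128.30539921]
```

View pics/w16.png

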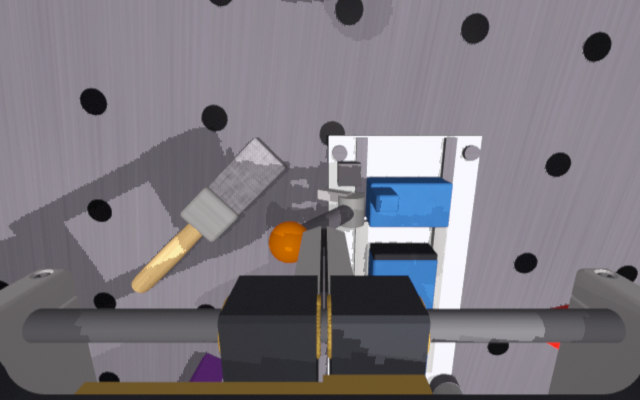

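Call:
{"op": "arm_command", "data": {
  "plan": [0, -0.7, 0.3, 0, 0, 0, 1, 0, -0.6, 0.4, 0, 0, 0, 1, 0, -0.6, 0.5, 0, 0, 0, 1, 0, -0.6, 0.5, 0, 0, 0, 1, 0, -0.5, 0.6, 0, 0, 0, 1, 0, -0.5, 0.7, 0, 0, 0, 1, 0, -0.3, 0.5, 0, 0, 0, 1, 0, 0, 0, 0, 0, 0, 1]
}}

```text
time: 25.8
tool_pos: [0.4225, 0.3571, 0.0926]
ee_rot: [3.139, 0.0, 1.703]
wrist_force: [-0.6, -0.0, 0.7]
width: 0.0005
```

Run:
```python
from cam import *
st(); print(inF(robot.get_obs()['tool_pos'])); s=wristsnap('w17.png')
```

```text
t 25.8 p [0.4225 0.3571 0.0926] rpy [179.87   0.    97.56] F [-0.6 -0.   0.7] w 0.0005 q [ 0.6   0.15  1.55 -0.    1.45  0.47]
[-112.66328415  117.22657475   92.61137961]
```

View pics/w17.png

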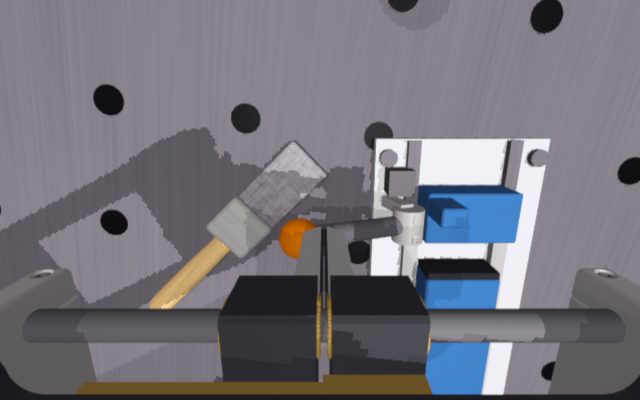

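Call:
{"op": "arm_command", "data": {
  "plan": [0, -0.4, 0.3, 0, 0, 0, 1, 0, -0.4, 0.4, 0, 0, 0, 1, 0, -0.4, 0.4, 0, 0, 0, 1, 0, 0, 0.3, 0, 0, 0, 1, 0, 0, 0.2, 0, 0, 0, 1, 0, 0, 0, 0, 0, 0, 1]
}}

```text
time: 26.6
tool_pos: [0.411, 0.3559, 0.0776]
ee_rot: [3.138, -0.001, 1.703]
wrist_force: [-0.8, -0.1, 1.5]
width: 0.0002
```

Run:
```python
from cam import *
st(); print(inF(robot.get_obs()['tool_pos']))
```

```text
t 26.6 p [0.411  0.3559 0.0776] rpy [ 1.7981e+02 -5.0000e-02  9.7560e+01] F [-0.8 -0.1  1.5] w 0.0002 q [ 0.61  0.14  1.59 -0.    1.41  0.48]
[-124.18133977  117.53629331   77.64136472]
```

Press down a bit more until there is firm resistance.

Call:
{"op": "arm_command", "data": {
  "plan": [0, -0.2, 0.2, 0, 0, 0, 1, 0, -0.1, 0.2, 0, 0, 0, 1, 0, 0, 0, 0, 0, 0, 1]
}}

```text
time: 26.98
tool_pos: [0.4108, 0.3561, 0.0766]
ee_rot: [3.131, -0.002, 1.702]
wrist_force: [0.7, -1.8, 9.8]
width: 0.0001
```

The cam is on its end stop at 10 N. Lifting off and looking.

Call:
{"op": "arm_command", "data": {
  "plan": [0, 0, -1, 0, 0, 0, 1, 0, 0, -3, 0, 0, 0, 1, 0, 0, -4, 0, 0, 0, 1, 0, 0, -4, 0, 0, 0, 1, -3, 0, -3, 0, 0, 0, 1, -3, 0, 0, 0, 0, 0, 1]
}}

```text
time: 27.72
tool_pos: [0.4165, 0.296, 0.2263]
ee_rot: [3.133, -0.003, 1.704]
wrist_force: [0.1, -0.1, -0.7]
width: 0.0005
```

Run:
```python
from cam import *
st(); s=wristsnap('w18.png'); a=snap('scene');t=snap('top')
cv2.imwrite('pics/sc18.png',cv2.resize(cv2.cvtColor(a['pixels'][90:220,310:430],cv2.COLOR_RGB2BGR),None,fx=4.6,fy=4.6,interpolation=cv2.INTER_CUBIC))
for nm,i in (('w',s),('s',a),('t',t)):
    q=blobs(i,(8,150,120),(16,255,255),None,8)
    for c in q[:2]:
        m=cv2.moments(c); p=(m['m10']/m['m00'],m['m01']/m['m00']); print(nm,p,inF(onplane(i,p,.058)[0]).round(1))
```

```text
t 27.73 p [0.4165 0.296  0.2263] rpy [ 1.7953e+02 -1.5000e-01  9.7610e+01] F [ 0.1 -0.1 -0.7] w 0.0005 q [ 0.51 -0.01  1.44 -0.    1.7   0.37]
w (310.70512820512823, 131.2051282051282) [-137.9  115.6   58. ]
s (13.503654970760232, 389.1140350877193) [ -473.7 -1107.8    58. ]
s (355.3218390804597, 130.77011494252872) [-132.   111.6   58. ]
```

View pics/w18.png

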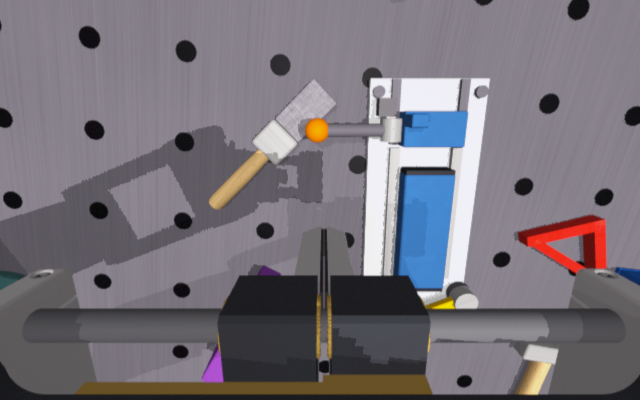

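View pics/sc18.png

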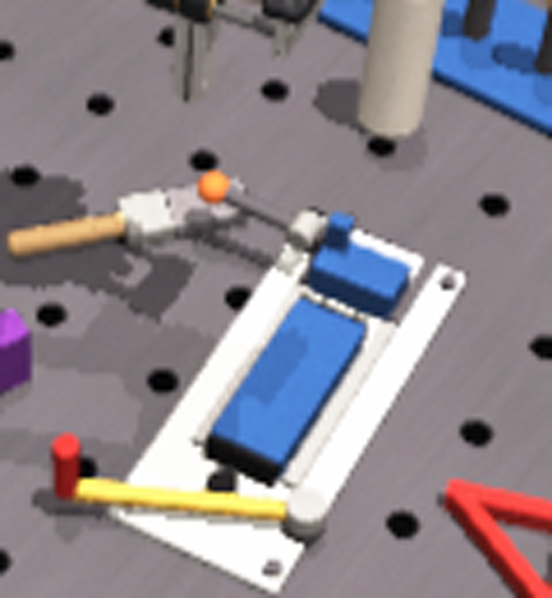

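The cam lever lies over at (317,130) in the wrist view; the tube and stop are in place. Next I move behind the lever handle.

Run:
```python
from cam import *
print(inF(robot.get_obs()['tool_pos']))
a,b=plan(F(-101,-225,160),down(97.5),7,1)
a,b=plan(F(-101,-225,60),down(97.5),4,1,a,b)
for th in (0,.1,.2,.3,.4,.5,.6,.65):
    p=.4-th; print(th,round(62-175*np.cos(p),1),round(-105-175*np.sin(p)-18,1))
```

```text
[-127.66643005   56.72906417  223.17027821]
-4.03, 0.38, 0.90, 0.02, -0.01, -0.01, 1,
-4.03, 0.38, 0.90, 0.02, -0.01, -0.01, 1,
-4.03, 0.38, 0.90, 0.02, -0.01, -0.01, 1,
-4.03, 0.38, 0.90, 0.02, -0.01, -0.01, 1,
-4.02, 0.38, 0.90, 0.02, -0.01, -0.01, 1,
-4.02, 0.38, 0.90, 0.02, -0.01, -0.01, 1,
-4.02, 0.38, 0.90, 0.02, -0.01, -0.01, 1,
0.00, -0.00, 2.50, 0.00, 0.00, 0.00, 1,
0.00, -0.00, 2.50, 0.00, 0.00, 0.00, 1,
0.00, -0.00, 2.50, 0.00, 0.00, 0.00, 1,
0.00, -0.00, 2.50, 0.00, 0.00, 0.00, 1,
0 -99.2 -191.1
0.1 -105.2 -174.7
0.2 -109.5 -157.8
0.3 -112.1 -140.5
0.4 -113.0 -123.0
0.5 -112.1 -105.5
0.6 -109.5 -88.2
0.65 -107.6 -79.7
```

Call:
{"op": "arm_command", "data": {
  "plan": [-4, 0.4, 0.9, 0, 0, 0, 1, -4, 0.4, 0.9, 0, 0, 0, 1, -4, 0.4, 0.9, 0, 0, 0, 1, -4, 0.4, 0.9, 0, 0, 0, 1, -4, 0.4, 0.9, 0, 0, 0, 1, -4, 0.4, 0.9, 0, 0, 0, 1, -4, 0.3, 0.9, 0, 0, 0, 1, 0, 0, 0, 0, 0, 0, 1]
}}

```text
time: 28.88
tool_pos: [0.4789, 0.0209, 0.1582]
ee_rot: [-3.141, -0.002, 1.699]
wrist_force: [-0.3, 0.8, 0.6]
width: 0.0004
```

Run:
```python
from cam import *
st();print(inF(robot.get_obs()['tool_pos'])); s=wristsnap('w19.png')
```

```text
t 28.88 p [0.4789 0.0209 0.1582] rpy [-1.7999e+02 -1.1000e-01  9.7360e+01] F [-0.3  0.8  0.6] w 0.0004 q [-0.08 -0.05  1.62  0.    1.57 -0.2 ]
[-100.60427048 -223.50642515  158.24009051]
```

View pics/w19.png

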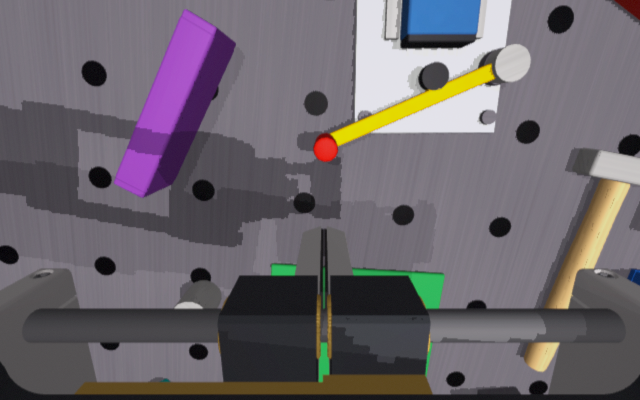

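The handle (325,148) is straight ahead of the shut fingers. Going down, then pushing.

Call:
{"op": "arm_command", "data": {
  "plan": [0, 0, 3, 0, 0, 0, 1, 0, 0, 3, 0, 0, 0, 1, 0, 0, 2.5, 0, 0, 0, 1, 0, 0, 1.3, 0, 0, 0, 1, 1.5, 0, 0, 0, 0, 0, 1, 1.2, 0, 0, 0, 0, 0, 1, 0, 0, 0, 0, 0, 0, 1]
}}

```text
time: 29.8
tool_pos: [0.4771, 0.0499, 0.0636]
ee_rot: [3.135, -0.0, 1.705]
wrist_force: [0.9, -0.5, 0.1]
width: 0.0003
```

Run:
```python
from cam import *
st();print(inF(robot.get_obs()['tool_pos'])); s=wristsnap('w20.png')
```

```text
t 29.8 p [0.4771 0.0499 0.0636] rpy [ 1.7964e+02 -1.0000e-02  9.7670e+01] F [ 0.9 -0.5  0.1] w 0.0003 q [-0.01  0.01  1.76  0.    1.37 -0.15]
[ -98.67807681 -194.51641083   63.61598591]
```

View pics/w20.png

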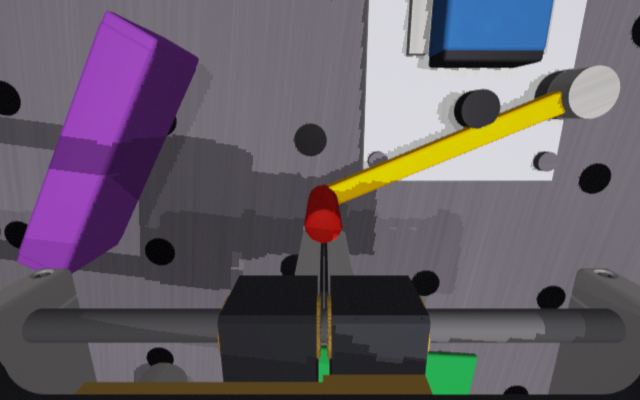

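Call:
{"op": "arm_command", "data": {
  "plan": [1.2, -0.4, 0, 0, 0, 0, 1, 1.5, -0.4, 0, 0, 0, 0, 1, 1.5, -0.3, 0, 0, 0, 0, 1, 1.5, -0.2, 0, 0, 0, 0, 1, 1.2, -0.1, 0, 0, 0, 0, 1, 1.2, 0, 0, 0, 0, 0, 1, 1, 0.1, 0, 0, 0, 0, 1, 0, 0, 0, 0, 0, 0, 1]
}}

```text
time: 30.85
tool_pos: [0.45, 0.1376, 0.0622]
ee_rot: [3.14, 0.001, 1.704]
wrist_force: [-2.2, -5.5, 1.3]
width: 0.0002
```

Run:
```python
from cam import *
st();o=robot.get_obs();print(inF(o['tool_pos']),'Fv',o['wrist_force']@v,'Fu',o['wrist_force']@u); s=wristsnap('w21.png')
```

```text
t 30.85 p [0.45   0.1376 0.0622] rpy [1.7993e+02 4.0000e-02 9.7620e+01] F [-2.2 -5.5  1.3] w 0.0002 q [ 0.18 -0.01  1.78 -0.    1.37  0.04]
[-114.05282182 -104.01426526   62.19319641] Fv -5.201243365924763 Fu -2.8753126562937794
```

View pics/w21.png

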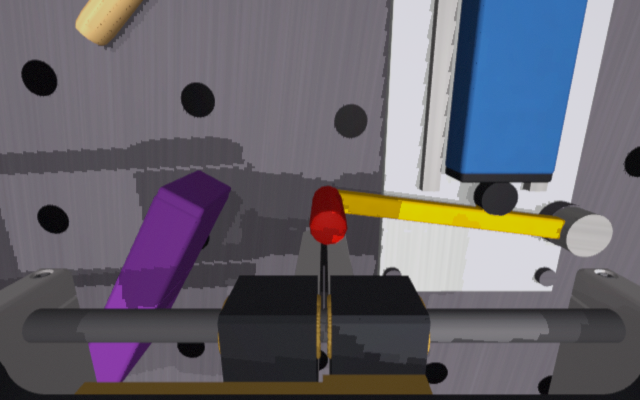

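The nose is on the tube's end (row 183) and pushing it, at 5 N. Going on slowly.

Call:
{"op": "arm_command", "data": {
  "plan": [0.5, 0.1, 0, 0, 0, 0, 1, 0.5, 0.1, 0, 0, 0, 0, 1, 0.5, 0.1, 0, 0, 0, 0, 1, 0.4, 0.1, 0, 0, 0, 0, 1, 0.2, 0.1, 0, 0, 0, 0, 1, 0, 0, 0, 0, 0, 0, 1]
}}

```text
time: 31.65
tool_pos: [0.4514, 0.1578, 0.0618]
ee_rot: [-3.14, 0.003, 1.703]
wrist_force: [-3.1, -7.4, 3.9]
width: 0.0007
```

Run:
```python
from cam import *
o=robot.get_obs();print(inF(o['tool_pos']),'Fv',o['wrist_force']@v,'Fu',o['wrist_force']@u)
```

```text
[-110.01948245  -84.20825351   61.8168841 ] Fv -6.922856310248472 Fu -3.9945864782130625
```

Call:
{"op": "arm_command", "data": {
  "plan": [0.2, 0.05, 0, 0, 0, 0, 1, 0.2, 0, 0, 0, 0, 0, 1, 0.1, 0, 0, 0, 0, 0, 1, 0, 0, 0, 0, 0, 0, 1]
}}

```text
time: 32.15
tool_pos: [0.4516, 0.1618, 0.0618]
ee_rot: [-3.141, 0.005, 1.703]
wrist_force: [-3.2, -10.5, 2.7]
width: 0.0007
```

Run:
```python
from cam import *
o=robot.get_obs();print(inF(o['tool_pos']),'Fv',o['wrist_force']@v,'Fu',o['wrist_force']@u)
```

```text
[-109.28258534  -80.2280409    61.83427795] Fv -10.000975244778392 Fu -4.584754572081853
```

Call:
{"op": "arm_command", "data": {
  "plan": [0.15, 0, 0, 0, 0, 0, 1, 0.1, 0, 0, 0, 0, 0, 1, 0, 0, 0, 0, 0, 0, 1]
}}

```text
time: 32.52
tool_pos: [0.4517, 0.1628, 0.0619]
ee_rot: [-3.141, 0.008, 1.702]
wrist_force: [-2.3, -13.7, 3.1]
width: 0.0011
```

Run:
```python
from cam import *
o=robot.get_obs();print(inF(o['tool_pos']),'Fv',o['wrist_force']@v,'Fu',o['wrist_force']@u)
```

```text
[-109.11105503  -79.23469847   61.85391251] Fv -13.290111577258166 Fu -4.092115085556415
```

Call:
{"op": "arm_command", "data": {
  "plan": [0.2, 0, 0, 0, 0, 0, 1, 0.1, 0, 0, 0, 0, 0, 1, 0, 0, 0, 0, 0, 0, 1, 0, 0, 0, 0, 0, 0, 1]
}}

```text
time: 33.02
tool_pos: [0.4517, 0.1637, 0.0619]
ee_rot: [-3.141, 0.012, 1.702]
wrist_force: [-2.0, -19.0, 3.7]
width: 0.0005
```

Run:
```python
from cam import *
o=robot.get_obs();print(inF(o['tool_pos']),'Fv',o['wrist_force']@v,'Fu',o['wrist_force']@u)
s=wristsnap('w22.png')
```

```text
[-108.9499623   -78.39296551   61.913922  ] Fv -18.53521071482166 Fu -4.4648605609274705
```

View pics/w22.png

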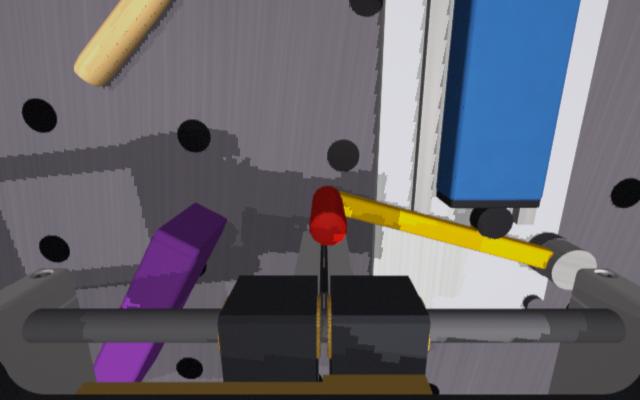

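It stands at about 0.65 and 18.5 N, no longer moving. Holding, then backing off so the lever springs back.

Call:
{"op": "arm_command", "data": {
  "plan": [0, 0, 0, 0, 0, 0, 1, 0, 0, 0, 0, 0, 0, 1, 0, 0, 0, 0, 0, 0, 1, 0, 0, 0, 0, 0, 0, 1, 0, 0, 0, 0, 0, 0, 1, 0, 0, 0, 0, 0, 0, 1, 0, 0, 0, 0, 0, 0, 1]
}}

```text
time: 33.95
tool_pos: [0.4517, 0.1636, 0.0619]
ee_rot: [-3.141, 0.012, 1.702]
wrist_force: [-1.2, -18.1, 3.8]
width: 0.0003
```

Call:
{"op": "arm_command", "data": {
  "plan": [-0.6, 0, 0, 0, 0, 0, 1, -1.2, -0.1, 0, 0, 0, 0, 1, -1.5, -0.1, 0, 0, 0, 0, 1, -1.5, 0, 0, 0, 0, 0, 1, -1.5, 0.1, 0, 0, 0, 0, 1, -1.5, 0.2, 0, 0, 0, 0, 1, -1.5, 0.3, 0, 0, 0, 0, 1, -1.5, 0.3, 0, 0, 0, 0, 1]
}}

```text
time: 34.95
tool_pos: [0.475, 0.0629, 0.0623]
ee_rot: [3.136, -0.002, 1.703]
wrist_force: [1.6, -2.0, 0.2]
width: 0.0004
```

Call:
{"op": "arm_command", "data": {
  "plan": [-1.5, 0.2, 0, 0, 0, 0, 1, -2, 0, 0, 0, 0, 0, 1, 0, 0, 0, 0, 0, 0, 1]
}}

```text
time: 35.33
tool_pos: [0.4811, 0.0283, 0.0628]
ee_rot: [3.137, -0.002, 1.7]
wrist_force: [0.2, 0.3, -0.2]
width: 0.0007
```

Run:
```python
from cam import *
st();o=robot.get_obs();print(inF(o['tool_pos']))
s=wristsnap('w23.png')
```

```text
t 35.33 p [0.4811 0.0283 0.0628] rpy [ 1.7972e+02 -1.3000e-01  9.7420e+01] F [ 0.2  0.3 -0.2] w 0.0007 q [-0.06  0.01  1.75  0.    1.37 -0.19]
[ -97.49397806 -216.47332621   62.7579667 ]
```

View pics/w23.png

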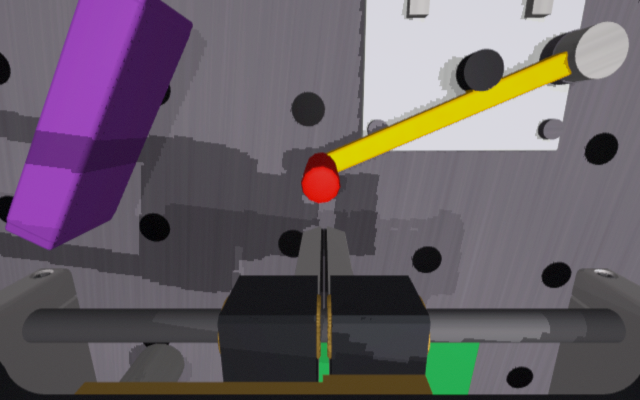

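The lever is back at rest and the fingers are clear of it. I rise and look at the tube against the stop.

Call:
{"op": "arm_command", "data": {
  "plan": [-0.5, 0, -2, 0, 0, 0, 1, 0, 0, -4, 0, 0, 0, 1, 0, 0, -5, 0, 0, 0, 1, 3, 0.5, -5, 0, 0, 0, 1, 4, 1, -4, 0, 0, 0, 1, 5, 2, -2, 0, 0, 0, 1, 5, 2, -1, 0, 0, 0, 1, 4, 2, 0, 0, 0, 0, 1]
}}

```text
time: 36.38
tool_pos: [0.527, 0.2449, 0.2945]
ee_rot: [3.135, -0.003, 1.705]
wrist_force: [-0.1, 0.0, -0.5]
width: 0.0004
```

Call:
{"op": "arm_command", "data": {
  "plan": [0, 0, 0, 0, 0, 0, 1, 0, 0, 0, 0, 0, 0, 1]
}}

```text
time: 36.62
tool_pos: [0.5265, 0.2417, 0.2925]
ee_rot: [3.139, -0.001, 1.703]
wrist_force: [-0.2, -0.1, 0.1]
width: 0.0006
```

Run:
```python
from cam import *
import pickle
st(); s=wristsnap('w24.png');pickle.dump(s,open('w24.pkl','wb')); a=snap('scene','sc24.png'); t=snap('top','top24.png')
cv2.imwrite('pics/sc24c.png',cv2.resize(cv2.cvtColor(a['pixels'][90:220,310:430],cv2.COLOR_RGB2BGR),None,fx=4.6,fy=4.6,interpolation=cv2.INTER_CUBIC))
```

```text
t 36.62 p [0.5265 0.2417 0.2925] rpy [ 1.7984e+02 -4.0000e-02  9.7600e+01] F [-0.2 -0.1  0.1] w 0.0006 q [0.33 0.15 1.15 0.   1.84 0.2 ]
```

View pics/w24.png

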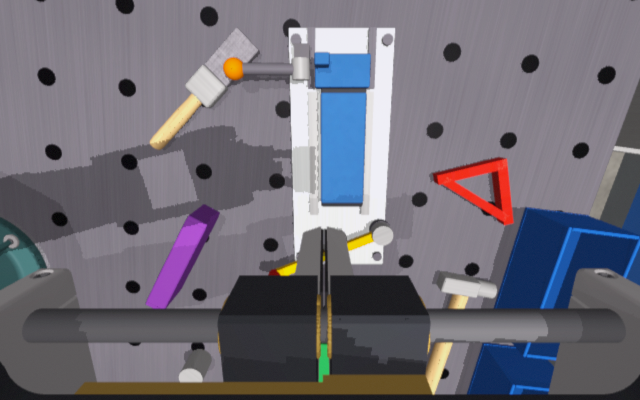

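View pics/sc24c.png

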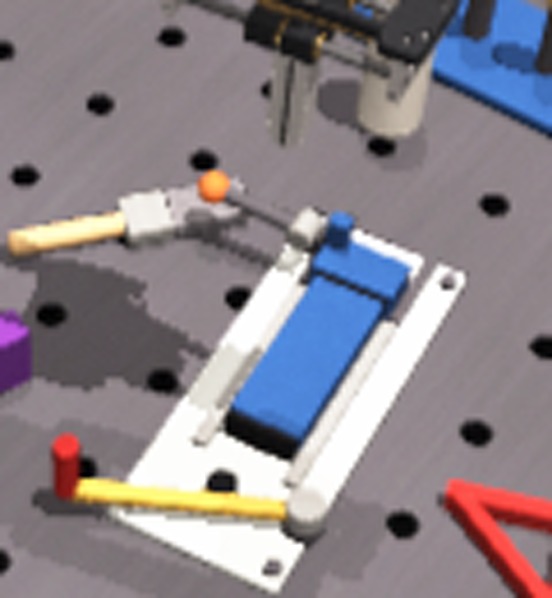

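View pics/top24.png

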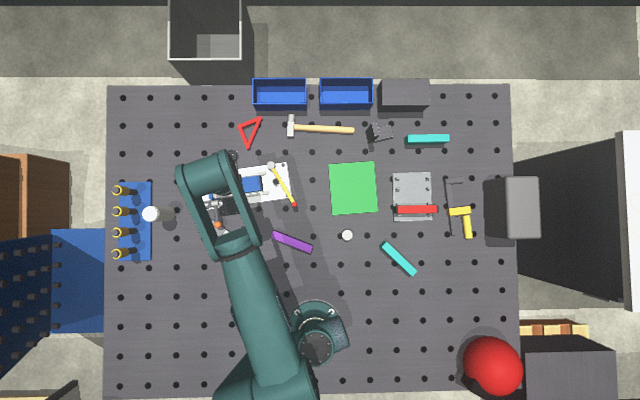

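Final views show the tube against the stop, the cam lying over, the lever back at rest, and nothing else moved. One numeric check of the stop, the tube's rear end and the ball.

Run:
```python
from cam import *
import pickle
s=pickle.load(open('w24.pkl','rb'))
im=s['pixels']; cv2.imwrite('pics/w24c.png',cv2.resize(cv2.cvtColor(im[40:220,220:400],cv2.COLOR_RGB2BGR),None,fx=3.3,fy=3.3,interpolation=cv2.INTER_CUBIC))
col=im[:,345].astype(int)
print([(r,col[r].tolist()) for r in list(range(78,100))+list(range(196,212))])
print('ball',inF(onplane(s,(233.5,68.5),.058)[0]))
```

```text
[(78, [70, 140, 212]), (79, [70, 141, 212]), (80, [69, 139, 212]), (81, [69, 139, 212]), (82, [68, 139, 212]), (83, [70, 140, 212]), (84, [69, 141, 212]), (85, [67, 138, 211]), (86, [61, 121, 190]), (87, [39, 74, 126]), (88, [56, 58, 71]), (89, [78, 74, 80]), (90, [84, 80, 85]), (91, [83, 83, 92]), (92, [75, 98, 138]), (93, [71, 126, 192]), (94, [69, 138, 210]), (95, [70, 142, 214]), (96, [71, 143, 214]), (97, [71, 144, 215]), (98, [71, 143, 216]), (99, [70, 142, 215]), (196, [59, 121, 191]), (197, [60, 121, 191]), (198, [61, 123, 191]), (199, [60, 123, 191]), (200, [60, 123, 192]), (201, [60, 122, 190]), (202, [57, 102, 161]), (203, [61, 75, 106]), (204, [63, 62, 69]), (205, [80, 80, 84]), (206, [159, 158, 162]), (207, [224, 224, 228]), (208, [238, 238, 242]), (209, [239, 239, 243]), (210, [240, 239, 243]), (211, [239, 238, 242])]
ball [-131.78900417  117.38768374   58.        ]
```

View pics/w24c.png

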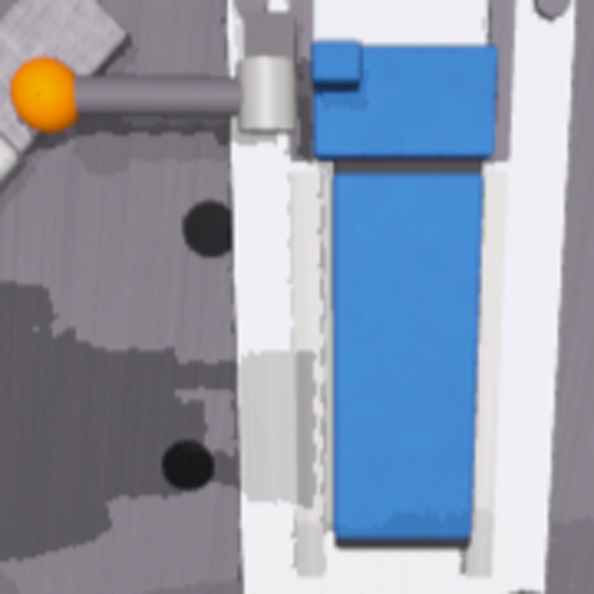

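Run:
```python
from cam import *
import pickle
s=pickle.load(open('w24.pkl','rb'))
print('stop',inF(onplane(s,(345,86.9),.042)[0]),'tube front',inF(onplane(s,(345,87.6),.040)[0]),'rear',inF(onplane(s,(345,205.8),.040)[0]))
from bench import close_job
print(close_job())
```

```text
stop [ 4.340758   97.86677374 42.        ] tube front [ 4.49305903 97.17053889 40.        ] rear [  7.60599681 -60.82169357  40.        ]
the job is handed in; nothing more can be done
None
```

The job is done and handed in, using about 37 s of the 72 s allowed; `close_job` gave no verdict.

- **Mat:** I took the blue tube from the rack, leaned it onto the green mat and eased it flat on its broad side with the lower finger, then let go.
- **Channel:** I gripped it again by its long narrow sides and set it flat in the feed channel. It was short of the stop and close to the lever's nose.
- **Stop and lever:** I pushed the cam lever down to its end stop, meeting about 10 N there. I then swung the feed lever to about 0.65 rad, judged from where the handle stood. I held it for about 1 s at 18–19 N and backed off so it returned to rest.

The last checks all agreed:

- **Stop:** its face is 97.9 mm from the fixture's origin (98 expected), so it has not shifted.
- **Tube:** its front end is at 97.2 mm, against the stop within measuring error. It lies flat between the guides.
- **Cam:** the ball is at x = -131.8 mm of the fixture, which is the locked position.
- **Surroundings:** the red tube, tools and look-alikes look unmoved in the final pictures, and nothing was touching the robot.

One measurement disagreed along the way. The wrist camera showed the tube about 1 mm to one side of where the gripper reading put it, so I lined the tube up with the channel from a single picture.

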